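# Load a label roll on the ratchet-hub unwinder

## Task

Load the loose label roll on the label unwinder. First press the hub's knob down to free its pawl, turn it back anticlockwise until the three shoes are fully in, and let it come up again; then lower the roll gently over the hub until it lies flat on the flange. Turn the knob clockwise click by click until you feel the shoes grip the core, and stop with the core firmly held, about one click after they first bite, without straining the pawl or crushing the core.

Things in the scene. Friction and masses are not known exactly. Their poses are not given: they have to be found in the camera images.
- unwinder: Label unwinder fixed to the desk, turntable braked: grey plate 185 x 150 x 10 mm, aluminium flange 116 mm in diameter with its top 22 mm above the desk, on it a black hub drum, 60 mm in diameter, up to 44 mm. Origin on the hub axis at desk level, z up. Along its x the plate reaches from -73 to +112 mm; two guide posts 66 mm tall stand at x = 98, y = +-45 mm.
- seat (a point): Centre of the flange's top face, on the hub axis, 22 mm above the desk: where the centre of the roll's underside must come. Three rubber shoes stick out of the drum at 120 degrees, 27 to 41 mm above the desk. Each rad of knob moves them out 5.5 mm. Fully in, their faces are 26 to 34.5 mm from the axis (wear, different each time): the click where they meet the core must be felt.
- knob_grip (a point): Centre of the fluted black knob with a red cap on top of the hub's stem, on the hub axis: 26 mm diameter, 24 mm tall, from 98 to 122 mm above the desk when it is up. The stem below it is 10 mm thick. Turning it takes a firm grip (about 45 N).
- knob (a joint): Angle of the knob (rad), grows clockwise seen from above; 0 at the stop where the shoes are fully in; 1.3 to 1.45 at the start. Friction 0.06 N m plus 0.04 N m per rad/s. 15 clicks a turn (0.419 rad): the pawl drops in at 0.36, 0.78, 1.20, 1.62, 2.04, 2.46, 2.87 rad. Let go under load, the knob falls back to the last of these passed and up to 0.1 rad further. Up, it cannot turn back.
- plunger (a joint): How far knob, stem and ratchet wheel are pressed down (m): 0 up, 0.0082 on the rubber washer. Its spring pushes up with 3.5 N at the top, 9 N at the bottom. From 0.0055 on the wheel is clear of the pawl and the knob turns both ways. Let up with a tooth under the pawl, it hangs at 0.005 until turned a little; at the knob's stop (0 rad) it comes up freely.
- bumper: Black rubber washer of 24 mm diameter under the ratchet wheel, stop of the pressed knob. It takes up to 25 N beyond the knob's spring. Origin at the centre of its underside, on the hub axis.
- roll_center (a point): Centre (half-way up) of the loose white label roll standing on end on the desk: 112 mm outside diameter, 76 mm inside the cardboard core (wall 18 mm), 70 mm tall, about 0.36 kg. Hold its wall from above by the top 25 mm: on the hub there are 25 mm for a finger between core and knob, and 30 mm down the pawl and drum begin.
- roll_foot (a point): Centre of the roll's underside.
- roll: The label roll; origin at the centre of its underside, z up. Once the shoes touch its core, each click adds about 8 N to each shoe's force and 0.15 N m to the knob's torque (about 0.017 N m per newton on each shoe, over the bare friction), and the shoes centre the roll. Firmly held: 16 to 46 N on the roll from shoes and flange in all (its weight of 3 to 4 N included); crushed above 80 N.
- scanner: White hand scanner lying on the desk beyond the work, about 180 x 110 x 50 mm. To be left alone.
- carton: Green and white parts carton 85 x 85 x 95 mm, beyond the work. To be left alone.
- pen_pot: Dark steel pen pot, 72 mm diameter, 95 mm tall, beyond the work. To be left alone.
- stapler: Red and black stapler 125 x 34 x 45 mm, between unwinder and roll. To be left alone.
- pawl: Small brass pawl (19 mm long) on the drum beside the steel ratchet wheel, its sprung nose in the teeth 17 mm from the hub axis; they stand up to 62 mm above the desk. Origin at its pivot. Strained above 40 N, which is about 0.7 N m of knob torque against it.
Mind the look-alikes: they are no part of the job. What is shaped like the roll but red or yellow is not meant.

How it is judged:
On the way, in this order (a step that is already met when the one before it is completed fails the run):
1. the hub is wound back: knob within 0.12 rad of its stop and up again, the roll not yet on the hub (value of joint knob below 0.12 rad and value of joint plunger below 0.002 m and horizontal distance between roll_foot and seat above 0.05 m), for 0.2 s.
2. the roll lies flat on the flange, round the hub (z of roll_foot in the frame of seat below 0.003 m and horizontal distance between roll_foot and seat below 0.009 m and angle between roll's own z axis and vertical below 0.05 rad), for 0.2 s.
At the end, for the whole second after the job is handed in: The roll lies flat on the flange (underside within 3 mm of it, tilt under 0.04 rad), centred on the hub within 4 mm and at rest; the knob is up (pressed less than 1.5 mm) and the core is firmly held: 16 to 46 N between unwinder and roll, all three shoes and the flange together (z of roll_foot in the frame of seat between -0.003 and 0.003 m and horizontal distance between roll_foot and seat below 0.004 m and angle between roll's own z axis and vertical below 0.04 rad and value of joint plunger below 0.0015 m and linear speed of roll below 0.02 m/s and contact force between unwinder and roll between 16 and 46 N); the robot touches nothing.
It fails at once if the pawl is strained with more than 40 N (knob forced back against it) (contact force between pawl and anything else above 40 N).
It fails at once if the knob is rammed onto its rubber washer with more than 25 N (contact force between bumper and anything else above 25 N).
It fails at once if the core is crushed: more than 80 N between unwinder and roll in all (contact force between unwinder and roll above 80 N).
It fails at once if the roll is dropped over the hub (faster than 0.5 m/s) (linear speed of roll above 0.5 m/s and horizontal distance between roll_foot and seat below 0.02 m).
It fails at once if scanner, carton, pen pot or stapler moved by more than 30 mm (distance of any of scanner, carton, pen_pot, stapler from where it was at the start of the episode above 0.03 m).
It also fails if it takes over 72 s, if anything falls off the work surface, if the arm or the gripper's body presses on something with over 40 N, if the wrist force passes 120 N, or if a joint passes its speed limit or range.

## Robot

A 7-joint arm with a two-finger parallel gripper is mounted at the origin on the work surface. World frame = base frame: x ahead of the robot, y to its left, z up, the work surface at z = 0. Lengths are in m, angles in rad, forces in N, time in s.
With the tool pointing down it reaches from about 0.4 to 0.9 m from the base axis. Payload 5.5 kg.
Tool frame: the origin (TCP) lies on the front face of the gripper's body, between the roots of the fingers; the fingertips stand 73 mm ahead of it and the grasp point (between the pads) lies 54 mm ahead of it; z points along the fingers, y is the direction in which the jaws open and shut (so a half turn about z gives the same grasp; the last joint's range is limited). The gripper opens to 85 mm and grips with 20 to 120 N. Pads are 22 mm wide; open, the fingers measure 114 mm over their backs; the gripper's body (76 mm by 85 mm) begins 54 mm behind the grasp point. The pads swing forward as they close: fully open they stand 13 mm farther back than shut.
Start: joints at [1.571, 0.501, -0.427, 1.55, 0.221, 1.138, -0.21], TCP at [0.169, -0.628, 0.304] pointing down, gripper open.
Joint ranges: [-2.88, 2.88], [-0.31, 2.03], [-1.54, 1.56], [0.2, 2.42], [-1.41, 4.55], [0.19, 2.02], [-2.57, 2.57]. Speed limits (rad/s): [2.57, 2.57, 3.14, 3.14, 3.14, 3.14, 3.14].

## Interface

Orientations are given as a 3x3 rotation matrix whose columns are the frame's x, y, z axes.
In Python, from workcell import manip gives the robot as it stands.
- The arm moves only by the shell command python3 -m creep 'ROWS' [OPENING] [FORCE]. ROWS is JSON, a list of rows, each a list of 2 entries, a list of its own where there are three numbers: the shift along the world's x, y, z in cm, then the turn about the world's z in rad. In form: [[[tx, ty, tz], spin], ...]. A call has 1 to 5 rows; each row is the pose to reach, as a shift and turn from the pose commanded when the call began; what a row does not reach only later rows make up. A row lasts 1/8 s, in which the tool goes at most 62.5 mm and 10.7 degrees, less where a joint would pass 70% of its speed; a pose out of reach is approached as far as the arm can. A call with a gripper value outside its range is refused whole. OPENING is the closure, from 0 (fully open) to 1 (shut), set as the call begins (- or left out, the last holds). The fingers move at their own pace and stop on an object; FORCE is the grip in N (left out, the last holds). Time passes only in rows, so rows that repeat a pose let the fingers close. It gives the time, the measured TCP pose, the force and the opening at its end, in the units of the state.
- manip.read_state(): the state, without advancing time (a new reading comes with each control period).
- manip.read_camera(name): name is "scene" or "top" or "wrist"; returns the picture (480x640x3 uint8, blue, green, red); there is no depth.
- manip.calibration(name): a dict with "intrinsics" (3x3 intrinsics, pixels), "R" (3x3) and "t" (3): a world point X has camera coordinates R X + t. Camera axes: x right, y down, z forward; pixel columns grow to the right and rows downward; lengths in m; the calibration is good to about 2 mm. A picture is of the moment at which its call begins: read the wrist's pose just before it. calibration takes no time and is no camera call; for the wrist camera it gives the pose at the moment of the call.
- manip.hand_in(): hands the job in, once; it reports no verdict.
Trained networks look in the newest picture that a camera, given by its name, has taken for a name from the list of things; names that differ only in an ending like _2 or _b are one class to them, and where a whole thing is asked for, a point or a joint stands for the part that bears it (a point fixed in the world has none). Each returns a list of dicts, best first, with "score" (0 to 1); they miss things now and then, are a little off and sometimes report something else, mostly with a low value. They report only what shows in the picture. A call takes as long as a camera call. They do not tell look-alikes from the thing itself.
- manip.masks_of(query, camera): "region" (480x640 bool, what is visible of it) and "xy" ([column, row] in pixels, amid what is visible of it).
- manip.tip_of(query, camera): "xy" ([column, row] in pixels: a listed point, or the origin of a listed thing).
The state is a dict: "clock": time; "joints": joint angles; "qd": joint speeds; "effort": joint torques, N m; "position": TCP position; "orientation": TCP orientation; "force": force on the tool from outside, world axes, zero at the start; "moment": the same for the moment, N m; "width": finger opening in m.
Only numpy, scipy, OpenCV 4.12 (cv2) and the standard library are available. Lean on these libraries where they do the work, as an engineer would, in place of code of your own. Each camera call takes 0.05 s, during which the arm holds its last target.

## Working session

There is one attempt and no reset: what is moved stays moved. The work goes in short steps, Python scripts to look and compute and a shell command to move; the robot and the scene stay as the last step left them, time stands still between calls to the robot, and variables do not carry over. Pictures are saved under pics/ and viewed, and the job is handed in when it is done.

```bash
ls; mkdir -p pics; python3 - <<'E'
from workcell import manip
import cv2
s=manip.read_state();print(s)
for c in("scene","top","wrist"):
    im=manip.read_camera(c);cv2.imwrite(f"pics/a_{c}.png",im)
    k=manip.calibration(c);print(c,k)
E
```

```text
pics
{'clock': 0.0, 'joints': array([ 1.57118125,  0.50179744, -0.42678644,  1.55145675,  0.22080812,
        1.13830404, -0.21028911]), 'qd': array([-0.00110418,  0.00173497,  0.00061873, -0.00121159, -0.00119667,
       -0.00032219,  0.00063733]), 'effort': array([ 4.12398231e-04, -5.69523883e+01, -5.81662148e+00, -2.80940634e+01,
        1.04223509e-02,  1.22102178e-02, -1.32776819e-05]), 'position': array([ 0.16867318, -0.62715929,  0.30288759]), 'orientation': array([[ 9.65645228e-01,  2.59863592e-01, -4.55287156e-04],
       [ 2.59863988e-01, -9.65643450e-01,  1.85342855e-03],
       [ 4.19935412e-05, -1.90806717e-03, -9.99998179e-01]]), 'force': array([ 0.38710607, -0.19569402, -0.48047637]), 'moment': array([-0.02723611, -0.02365709,  0.009491  ]), 'width': 0.08590944195859965}
scene {'intrinsics': array([[620.45180618,   0.        , 326.37429022],
       [  0.        , 620.45180618, 229.88504112],
       [  0.        ,   0.        ,   1.        ]]), 'R': array([[-0.60371   ,  0.79702835,  0.01673462],
       [ 0.6191602 ,  0.48199985, -0.6199329 ],
       [-0.50217017, -0.36389828, -0.78447636]]), 't': array([ 0.3715407 , -0.25689185,  1.69759797])}
top {'intrinsics': array([[495.15393401,   0.        , 318.45487147],
       [  0.        , 495.15393401, 247.7574608 ],
       [  0.        ,   0.        ,   1.        ]]), 'R': array([[-0.01963961, -0.99949242,  0.0250838 ],
       [-0.98413041,  0.01490018, -0.17682003],
       [ 0.17635652, -0.0281584 , -0.98392351]]), 't': array([-0.06484033,  0.57574556,  0.92250416])}
wrist {'intrinsics': array([[333.30916803,   0.        , 317.14564164],
       [  0.        , 333.30916803, 233.95070151],
       [  0.        ,   0.        ,   1.        ]]), 'R': array([[ 0.26025958, -0.96553813, -0.00103898],
       [-0.91502449, -0.2469869 ,  0.31894773],
       [-0.30821281, -0.08205851, -0.94777174]]), 't': array([-0.65054643, -0.04253672,  0.37941162])}
```

View pics/a_scene.png

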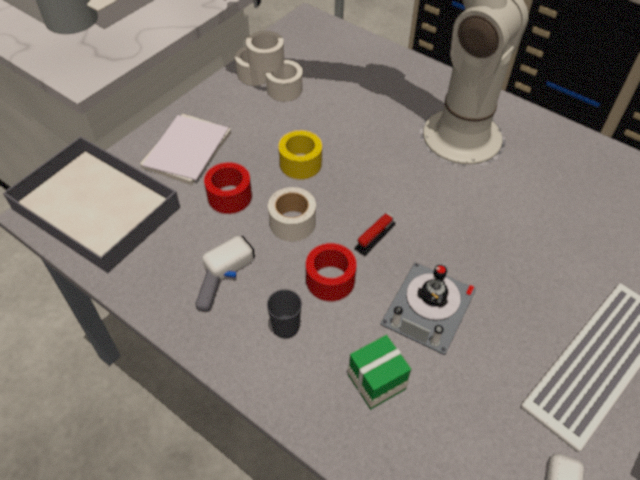

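View pics/a_top.png

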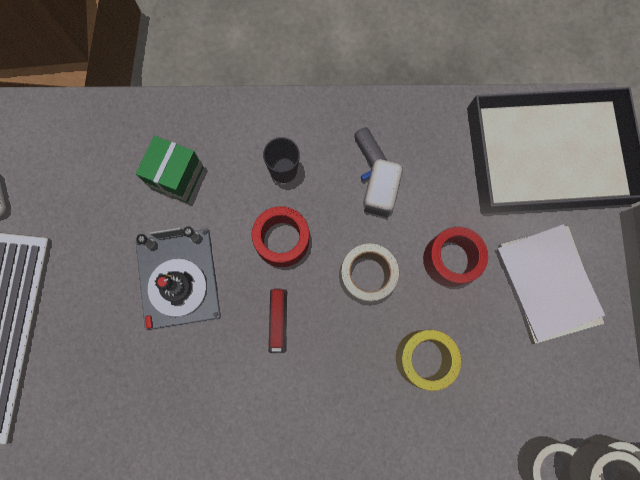

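View pics/a_wrist.png

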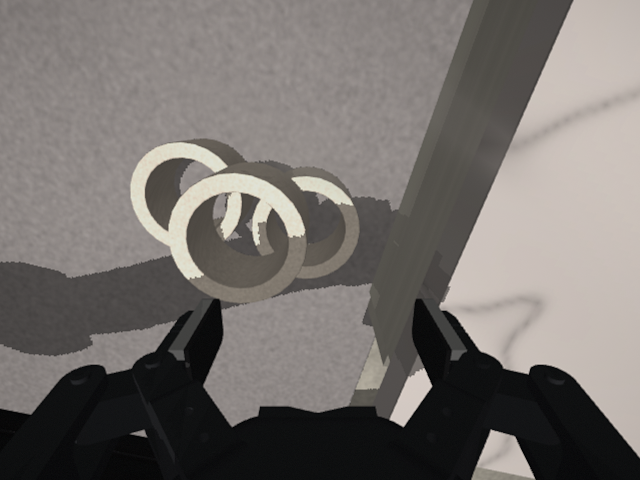

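Scene: unwinder at top (176,287) and scene (435,292); the loose white roll at top (370,273) and scene (292,213); red and yellow look-alikes around; a pile of white rolls in the corner by the wrist. Now I'll triangulate.

```bash
cat > h.py <<'E'
from workcell import manip
import numpy as np, cv2
def P(k): return k["intrinsics"]@np.c_[k["R"],k["t"]]
def tri(obs):
    A=[]
    for k,(u,v) in obs:
        p=P(k);A+= [u*p[2]-p[0],v*p[2]-p[1]]
    A=np.array(A);A/=np.linalg.norm(A[:,:3],axis=1)[:,None]
    x=np.linalg.lstsq(A[:,:3],-A[:,3],rcond=None)[0]
    return x,[np.round(proj(k,x)-np.array(o),1) for k,o in obs]
def proj(k,x):
    q=P(k)@np.r_[x,1];return q[:2]/q[2]
def onz(k,uv,z):
    d=k["R"].T@np.linalg.inv(k["intrinsics"])@np.r_[uv,1];c=-k["R"].T@k["t"]
    return c+d*(z-c[2])/d[2]
E
python3 - <<'E'
from h import *
C={}
for q in("knob_grip","seat","roll_center","roll_foot","unwinder","pawl","stapler","bumper"):
    for c in("top","scene"):
        r=manip.tip_of(q,c);C[q,c]=r
        print(q,c,[(np.round(d["xy"],1).tolist(),round(d["score"],2)) for d in r][:5])
print(manip.read_state()["clock"])
for q in("knob_grip","seat","unwinder","pawl","stapler"):
    if C[q,"top"] and C[q,"scene"]:
        print(q,tri([(manip.calibration(c),C[q,c][0]["xy"]) for c in("top","scene")]))
E
```

```text
knob_grip top [([169.5, 280.6], 0.8), ([285.5, 168.6], 0.28)]
knob_grip scene [([438.2, 274.8], 0.91), ([381.3, 383.8], 0.41)]
seat top [([176.0, 290.4], 0.86)]
seat scene [([432.8, 294.3], 0.55)]
roll_center top [([279.1, 236.7], 0.9), ([369.2, 271.6], 0.8), ([455.3, 260.4], 0.61)]
roll_center scene [([301.4, 154.3], 0.9), ([328.2, 271.7], 0.88), ([293.9, 214.0], 0.57), ([228.0, 188.5], 0.56)]
roll_foot top [([284.3, 241.0], 0.86), ([448.4, 262.6], 0.78), ([419.7, 357.8], 0.7), ([363.3, 274.7], 0.61)]
roll_foot scene [([328.7, 279.8], 0.83), ([232.2, 198.2], 0.78), ([297.8, 224.5], 0.59), ([299.4, 162.5], 0.57)]
unwinder top [([177.9, 286.8], 0.93)]
unwinder scene [([431.9, 302.0], 0.76)]
pawl top []
pawl scene []
stapler top [([280.1, 321.1], 0.78)]
stapler scene [([375.2, 234.8], 0.7), ([284.4, 324.8], 0.18)]
bumper top []
bumper scene []
0.95
knob_grip (array([0.50736238, 0.20376053, 0.09999403]), [array([-1.6,  0.9]), array([-1.6,  0. ])])
seat (array([0.49982817, 0.20729377, 0.01897888]), [array([ 1.2, -0.7]), array([ 1.2, -0. ])])
unwinder (array([5.07786130e-01, 2.10436742e-01, 3.32225618e-04]), [array([ 0.2, -0.1]), array([ 0.2, -0. ])])
stapler (array([0.4336394 , 0.0054138 , 0.00433177]), [array([-0.8,  0.5]), array([-0.8, -0.1])])
```

```bash
python3 - <<'E'
import cv2
a=cv2.imread("pics/a_top.png")[210:350,110:430];cv2.imwrite("pics/b_top.png",cv2.resize(a,None,fx=2.5,fy=2.5,interpolation=cv2.INTER_CUBIC))
a=cv2.imread("pics/a_scene.png")[170:360,250:490];cv2.imwrite("pics/b_scene.png",cv2.resize(a,None,fx=3,fy=3,interpolation=cv2.INTER_CUBIC))
E
```

```text
(no output)
```

View pics/b_top.png

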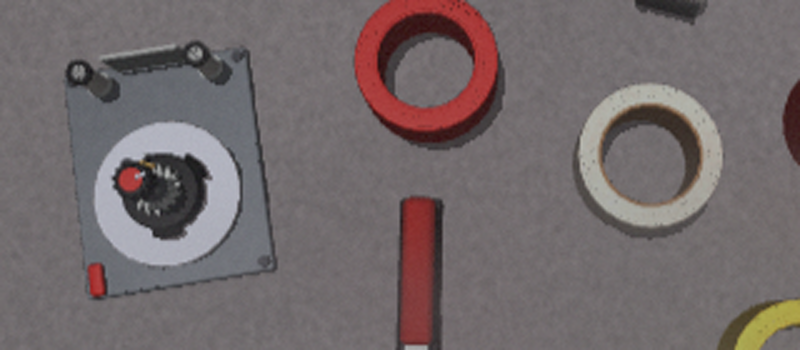

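View pics/b_scene.png

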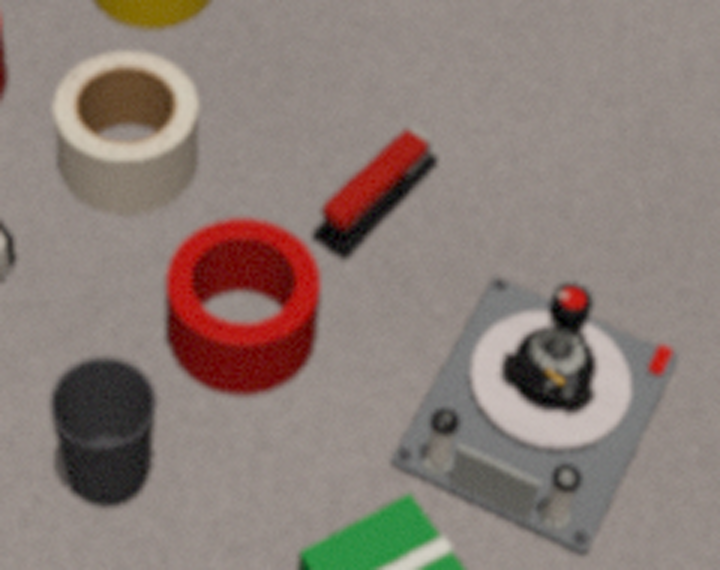

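```bash
python3 - <<'E'
from h import *
from scipy.optimize import least_squares
def white(im,box,lo=140):
    x0,y0,x1,y1=box;m=np.zeros(im.shape[:2],np.uint8)
    g=im[y0:y1,x0:x1].astype(int);m[y0:y1,x0:x1]=((g.min(2)>lo)*255)
    n,l,s,c=cv2.connectedComponentsWithStats(m)
    i=1+np.argmax(s[1:,4]);return (l==i).astype(np.uint8)
for c,bf,br in(("top",(135,250,220,325),(335,238,405,308)),("scene",(400,262,472,330),(262,180,322,243))):
    im=cv2.imread(f"pics/a_{c}.png");k=manip.calibration(c)
    for nm,b,z,R in(("flange",bf,.022,.058),("roll",br,.07,.056)):
        m=white(im,b)
        co=max(cv2.findContours(m,cv2.RETR_EXTERNAL,cv2.CHAIN_APPROX_NONE)[0],key=len)[:,0]
        h=cv2.convexHull(co)[:,0].astype(float)
        w=np.array([onz(k,p,z)[:2] for p in co])
        f=least_squares(lambda p:np.hypot(*(w-p[:2]).T)-p[2],[*w.mean(0),R],loss="soft_l1",f_scale=.001)
        print(c,nm,m.sum(),np.round(f.x,4),"rms",round(float(np.sqrt(np.median(f.fun**2))),4))
E
```

```text
top flange 1611 [0.5055 0.2085 0.0564] rms 0.0005
top roll 1113 [ 0.5241 -0.172   0.054 ] rms 0.0005
scene flange 1167 [0.5051 0.208  0.0564] rms 0.0022
scene roll 749 [ 0.5234 -0.1732  0.0561] rms 0.0008
```

Top view gives hub axis ≈ (0.505, 0.208) and roll ≈ (0.524, −0.172); both cameras agree within about 1 mm. Moving over to the hub by an arc.

```bash
python3 -m creep '[[[5,4,0],0],[[11,8.5,0],0],[[16,12.5,0],0],[[21,16.5,0],0],[[25,21,0],0]]' 0 60; python3 -m creep '[[[2,6,0],0],[[4,12,0],0],[[5,18,0],0],[[6,24,0],0],[[6.5,30,0],0]]';python3 -m creep '[[[0.5,6,0],0],[[1,12,0],0],[[1.5,18,0],0],[[2,24,0],0],[[2,30,0],0]]'; python3 -c "
from workcell import manip;print(manip.read_state())"
```

```text
clock: 1.58
position: [0.4104, -0.427, 0.3042]
orientation: [[0.966, 0.26, 0.001], [0.26, -0.966, -0.001], [0.001, 0.001, -1.0]]
force: [1.3, 0.9, -0.9]
width: 0.0851
clock: 2.2
position: [0.4742, -0.1261, 0.3043]
orientation: [[0.966, 0.26, 0.001], [0.26, -0.966, -0.0], [0.001, 0.001, -1.0]]
force: [1.3, 1.2, 0.9]
width: 0.0854
clock: 2.82
position: [0.4941, 0.1735, 0.3043]
orientation: [[0.966, 0.259, 0.001], [0.259, -0.966, 0.0], [0.001, 0.0, -1.0]]
force: [1.8, 0.0, -0.1]
width: 0.0851
{'clock': 2.825, 'joints': array([ 0.28531487,  0.34177862, -0.8147541 ,  1.85759542,  0.28381299,
        1.06102376, -1.94967139]), 'qd': array([-0.93093875,  0.31709008, -0.09655579, -0.31289323,  0.26307237,
        0.12923601, -1.07473954]), 'effort': array([ 3.63488764e+00, -4.16483045e+01, -7.92335629e+00, -2.46630228e+01,
       -5.21752629e-01,  8.55750317e-03,  1.41310383e+00]), 'position': array([0.49414268, 0.1734775 , 0.30427746]), 'orientation': array([[ 9.65901012e-01,  2.58908487e-01,  1.27700859e-03],
       [ 2.58908657e-01, -9.65901810e-01,  3.31864460e-05],
       [ 1.24205716e-03,  2.98573759e-04, -9.99999184e-01]]), 'force': array([ 1.8219609 ,  0.04538616, -0.05608952]), 'moment': array([ 0.01377049, -0.08255068, -0.02635456]), 'width': 0.0851304959727682}
```

```bash
python3 -m creep '[[[0.5,1.5,0],-0.18],[[1,3,-1],-0.36],[[1,3,-2],-0.54],[[1,3,-3],-0.72],[[1,3,-4],-0.9]]'; python3 -m creep '[[[0,0,0],-0.18],[[0,0,0],-0.36],[[0,0,0],-0.54],[[0,0,0],-0.6],[[0,0,0],-0.6]]'; cat > look.py <<'E'
import sys
from h import *
n=sys.argv[1]
for c in sys.argv[2:]:
    k=manip.calibration(c);im=manip.read_camera(c);cv2.imwrite(f"pics/{n}_{c}.png",im)
    np.savez(f"pics/{n}_{c}.npz",**k)
s=manip.read_state();print(s["clock"],s["position"].round(4),s["joints"].round(2),s["force"].round(1),s["moment"].round(2),round(s["width"],4))
E
python3 look.py c wrist
```

```text
clock: 3.45
position: [0.5019, 0.2007, 0.2637]
orientation: [[0.868, -0.496, -0.014], [-0.496, -0.868, -0.006], [-0.009, 0.012, -1.0]]
force: [-0.9, -0.3, -0.7]
width: 0.0854
clock: 4.08
position: [0.5015, 0.2023, 0.2648]
orientation: [[0.438, -0.899, -0.013], [-0.899, -0.439, 0.003], [-0.009, 0.01, -1.0]]
force: [-0.6, -0.6, -3.1]
width: 0.0855
4.125 [0.502  0.203  0.2651] [-1.29  0.59  1.17  1.89 -0.62  1.09 -2.56] [1.  1.  0.2] [ 0.07 -0.03  0.01] 0.0855
```

View pics/c_wrist.png

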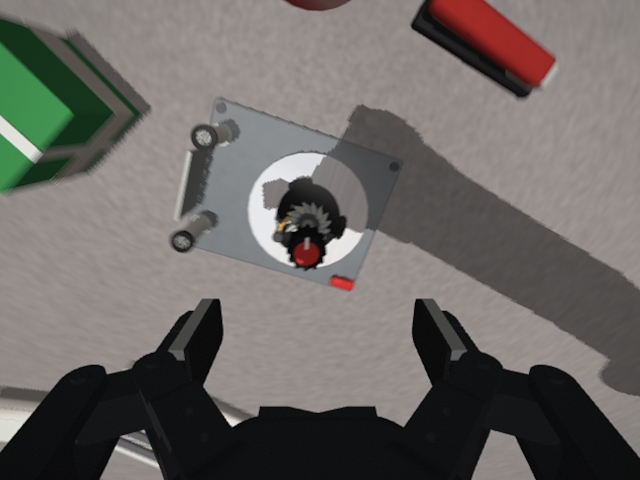

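Wrist view: knob's red cap at about (307,253), pawl (brass) beside the ratchet; posts at (203,136) and (182,241). Joint 7 is at its limit, so I spin back the other way, then measure the cap.

```bash
python3 -m creep '[[[0,0,0],0.18],[[0,0,0],0.36],[[0,0,0],0.54],[[0,0,0],0.6],[[0,0,0],0.6]]'; python3 look.py d wrist scene top; python3 - <<'E'
from h import *
obs=[]
for n in("d_wrist","c_wrist","a_top","a_scene"):
    im=cv2.imread(f"pics/{n}.png").astype(int)
    k=dict(np.load(f"pics/{n}.npz")) if n[0]!="a" else manip.calibration(n[2:])
    u0=proj(k,[.505,.208,.115]);yy,xx=np.mgrid[:480,:640]
    m=(im[...,2]>110)&(im[...,1]<80)&(np.hypot(xx-u0[0],yy-u0[1])<25)
    uv=(xx[m].mean(),yy[m].mean());print(n,m.sum(),np.round(uv,1),onz(k,uv,.122).round(4));obs.append((k,uv))
print(tri(obs));print(tri(obs[:2]));print(tri(obs[2:]))
E
```

```text
clock: 4.75
position: [0.5016, 0.2017, 0.264]
orientation: [[0.871, -0.491, -0.014], [-0.491, -0.871, -0.005], [-0.01, 0.012, -1.0]]
force: [-0.1, -0.1, 0.0]
width: 0.085
4.9 [0.5017 0.2015 0.2639] [-1.2   0.5   1.01  1.89 -0.49  1.04 -2.07] [-0.3  0.2 -0.6] [ 0.03 -0.    0.03] 0.0854
d_wrist 195 [303.3 248.4] [0.5041 0.2072 0.122 ]
c_wrist 339 [305.6 254.1] [0.5044 0.2081 0.122 ]
a_top 63 [161.5 281.4] [0.5051 0.2091 0.122 ]
a_scene 50 [441.3 268.7] [0.5033 0.2084 0.122 ]
(array([0.50454908, 0.20802435, 0.12316614]), [array([-1.4,  0.7]), array([-0.1,  0.4]), array([0.4, 0.2]), array([-0.4, -0. ])])
(array([0.50515716, 0.20654912, 0.12565839]), [array([-0.1,  0.3]), array([-0.1, -0.3])])
(array([0.50481002, 0.20870272, 0.12392794]), [array([-0.1,  0.1]), array([-0.1,  0. ])])
```

View pics/d_scene.png

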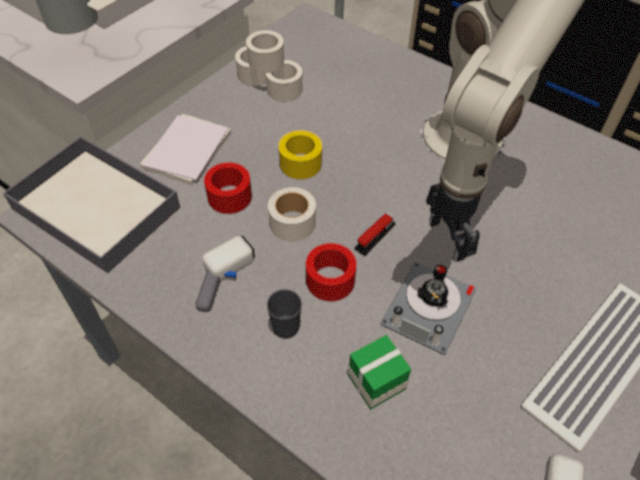

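Knob axis triangulates to (0.5045, 0.208), cap top about 0.123. Descending around the knob.

```bash
python3 -m creep '[[[0.2,0.4,-2],0],[[0.36,0.68,-4],0],[[0.36,0.68,-6],0],[[0.36,0.68,-8],0],[[0.36,0.68,-8],0]]'; python3 look.py e wrist
```

```text
clock: 5.52
position: [0.5041, 0.2076, 0.1818]
orientation: [[0.87, -0.492, -0.017], [-0.492, -0.87, -0.009], [-0.011, 0.016, -1.0]]
force: [0.6, 0.4, -0.4]
width: 0.0851
5.575 [0.5049 0.2077 0.183 ] [-1.12  0.62  0.9   1.93 -0.61  0.91 -1.99] [ 0.6 -0.8  0.3] [ 0.04  0.02 -0.03] 0.0854
```

View pics/e_wrist.png

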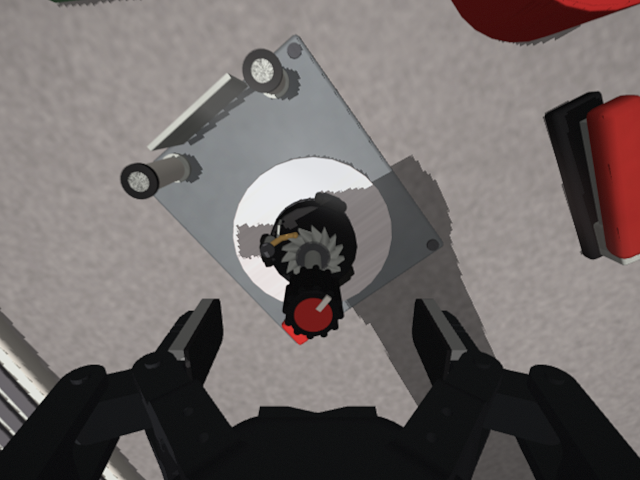

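Knob sits at (313,315), midway between the pads at 220 and 413. Lower the rest and close.

```bash
python3 -m creep '[[[0.05,0.06,-1],0],[[0.05,0.06,-2],0],[[0.05,0.06,-2],0],[[0.05,0.06,-2],0]]'; python3 -m creep '[[[0,0,0],0],[[0,0,0],0],[[0,0,0],0],[[0,0,0],0],[[0,0,0],0]]' 1 70;  python3 -m creep '[[[0,0,0],0],[[0,0,0],0]]'; python3 look.py f wrist scene
```

```text
clock: 6.08
position: [0.5059, 0.2089, 0.164]
orientation: [[0.871, -0.492, -0.014], [-0.492, -0.871, -0.006], [-0.009, 0.012, -1.0]]
force: [1.1, 1.0, -0.7]
width: 0.0853
clock: 6.7
position: [0.5059, 0.2089, 0.1641]
orientation: [[0.871, -0.492, -0.014], [-0.492, -0.871, -0.006], [-0.009, 0.012, -1.0]]
force: [-0.7, -0.2, 1.1]
width: 0.0243
clock: 6.95
position: [0.5059, 0.2089, 0.164]
orientation: [[0.871, -0.492, -0.014], [-0.492, -0.871, -0.006], [-0.009, 0.012, -1.0]]
force: [-0.2, -0.2, 3.3]
width: 0.0242
7.05 [0.5058 0.2089 0.164 ] [-1.1   0.64  0.87  1.94 -0.64  0.88 -1.97] [-0.1  0.3  2.6] [0.03 0.1  0.04] 0.0243
```

View pics/f_wrist.png

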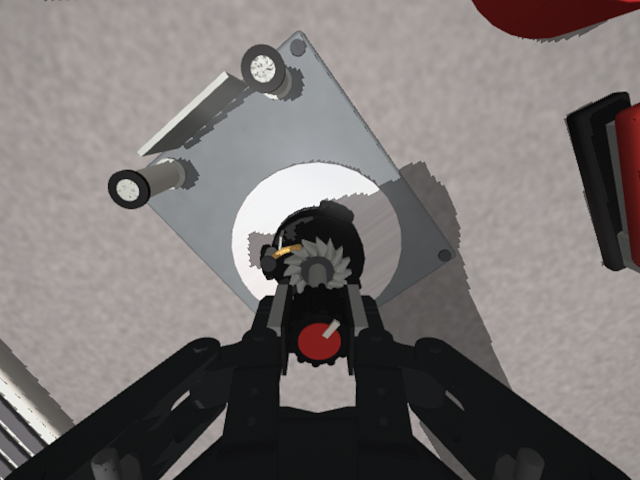

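Gripped at 24 mm with almost no side force. Pressing down gradually.

```bash
python3 -m creep '[[[0,0,-0.15],0],[[0,0,-0.3],0],[[0,0,-0.45],0],[[0,0,-0.55],0],[[0,0,-0.55],0]]'; python3 -m creep '[[[0,0,-0.08],0],[[0,0,-0.15],0],[[0,0,-0.15],0]]'
```

```text
clock: 7.68
position: [0.5061, 0.2088, 0.1587]
orientation: [[0.871, -0.492, -0.013], [-0.492, -0.871, -0.006], [-0.009, 0.012, -1.0]]
force: [-1.1, -0.8, 6.8]
width: 0.0241
clock: 8.05
position: [0.5061, 0.2088, 0.1573]
orientation: [[0.871, -0.492, -0.013], [-0.492, -0.871, -0.006], [-0.009, 0.012, -1.0]]
force: [-0.7, -0.9, 6.9]
width: 0.0239
```

```bash
python3 -m creep '[[[0,0,0],0.05],[[0,0,0],0.1]]'; python3 -c "
from workcell import manip;s=manip.read_state();print(s['force'],s['moment'],s['joints'])"
```

```text
clock: 8.3
position: [0.5061, 0.2089, 0.1574]
orientation: [[0.916, -0.401, -0.012], [-0.401, -0.916, -0.007], [-0.009, 0.012, -1.0]]
force: [-1.3, -0.4, 7.7]
width: 0.0241
[-1.31987639 -0.40357399  7.65821121] [-0.03629547  0.27969709  0.00774617] [-1.07619079  0.64145518  0.83776753  1.9439782  -0.6263409   0.85505455
 -1.88227988]
```

```bash
python3 -m creep '[[[0,0,0],0.1],[[0,0,0],0.2],[[0,0,0],0.3],[[0,0,0],0.4],[[0,0,0],0.5]]'; python3 look.py g wrist;  python3 -m creep '[[[0,0,0],0.1],[[0,0,0],0.2],[[0,0,0],0.3],[[0,0,0],0.4],[[0,0,0],0.5]]'; python3 look.py h wrist
```

```text
clock: 8.93
position: [0.5059, 0.2094, 0.1574]
orientation: [[0.996, 0.089, -0.008], [0.089, -0.996, -0.012], [-0.009, 0.011, -1.0]]
force: [-0.7, 1.0, 7.3]
width: 0.0243
8.975 [0.5059 0.2093 0.1575] [-1.    0.59  0.72  1.94 -0.52  0.81 -1.47] [-1.3 -0.5  7.8] [0.04 0.44 0.03] 0.0245
clock: 9.6
position: [0.5054, 0.2096, 0.1573]
orientation: [[0.831, 0.556, -0.001], [0.556, -0.831, -0.014], [-0.009, 0.011, -1.0]]
force: [-2.8, 1.0, 7.1]
width: 0.0246
9.65 [0.5054 0.2096 0.1573] [-0.92  0.55  0.6   1.95 -0.42  0.78 -1.06] [-2.2  0.6  7.9] [0.18 0.62 0.01] 0.0243
```

View pics/h_wrist.png

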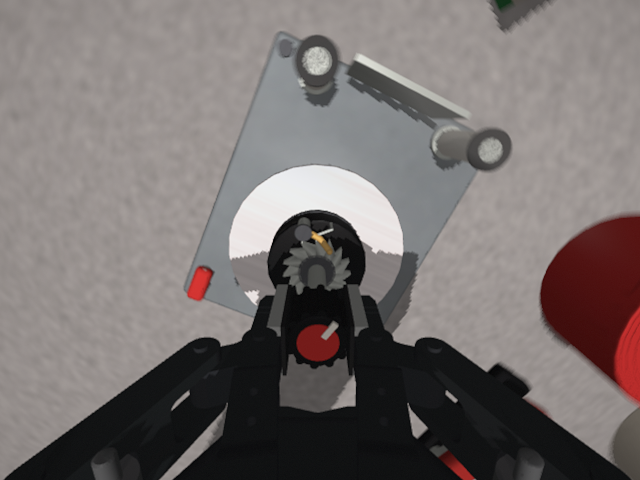

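The white mark on the cap stays put relative to the jaws, so the knob turns with the gripper (1.1 rad so far). Going on to the stop in small steps.

```bash
for i in 1; do python3 -m creep '[[[0,0,0],0.06],[[0,0,0],0.12],[[0,0,0],0.18]]'; python3 look.py i wrist; python3 -m creep '[[[0,0,0],0.05],[[0,0,0],0.1]]'; python3 look.py j wrist; done
```

```text
clock: 10.02
position: [0.5052, 0.2096, 0.1572]
orientation: [[0.719, 0.695, 0.001], [0.695, -0.719, -0.014], [-0.009, 0.011, -1.0]]
force: [-2.6, 1.0, 8.1]
width: 0.0241
10.075 [0.5052 0.2096 0.1572] [-0.88  0.54  0.55  1.95 -0.38  0.77 -0.92] [-3.1  1.1  8.1] [0.26 0.75 0.03] 0.0242
clock: 10.32
position: [0.5052, 0.2095, 0.1572]
orientation: [[0.648, 0.761, 0.002], [0.761, -0.648, -0.013], [-0.009, 0.01, -1.0]]
force: [-2.9, 1.2, 8.0]
width: 0.0241
10.375 [0.5052 0.2095 0.1572] [-0.86  0.53  0.53  1.95 -0.36  0.76 -0.83] [-3.3  0.9  7.5] [ 0.39  0.81 -1.09] 0.024
```

The moment jumped to −1.1 N·m after 1.38 rad, so the knob is on its stop. I'll relax the twist a little and let it up.

```bash
python3 -m creep '[[[0,0,0],-0.03],[[0,0,0],-0.03]]'; python3 look.py k wrist; python3 -m creep '[[[0,0,0.2],0],[[0,0,0.4],0],[[0,0,0.6],0],[[0,0,0.7],0],[[0,0,0.7],0]]'; python3 look.py l wrist
```

```text
clock: 10.62
position: [0.5052, 0.2095, 0.1572]
orientation: [[0.672, 0.741, 0.002], [0.741, -0.672, -0.013], [-0.009, 0.01, -1.0]]
force: [-3.0, 0.8, 7.9]
width: 0.024
10.675 [0.5052 0.2095 0.1572] [-0.87  0.54  0.54  1.95 -0.37  0.76 -0.86] [-2.1  1.3  7.9] [ 0.38  0.86 -0.58] 0.0244
clock: 11.3
position: [0.5051, 0.2094, 0.1637]
orientation: [[0.67, 0.742, 0.002], [0.742, -0.67, -0.014], [-0.009, 0.011, -1.0]]
force: [-3.4, 3.0, 4.0]
width: 0.0241
11.35 [0.5051 0.2093 0.1637] [-0.88  0.53  0.54  1.94 -0.36  0.77 -0.87] [-4.   3.   3.9] [ 0.94  1.16 -0.6 ] 0.024
```

View pics/l_wrist.png

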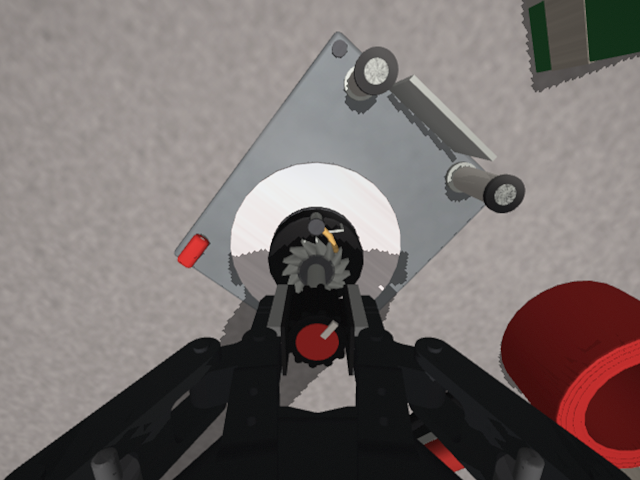

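```bash
python3 -m creep '[[[0,0,0.05],-0.035],[[0,0,0.05],-0.035]]'; python3 look.py m wrist; python3 -m creep '[[[0,0,0],0],[[0,0,0],0],[[0,0,0],0]]' 0.3;python3 look.py n wrist; 
```

```text
clock: 11.6
position: [0.5052, 0.2093, 0.1642]
orientation: [[0.696, 0.718, 0.002], [0.718, -0.696, -0.015], [-0.01, 0.012, -1.0]]
force: [-4.2, 3.0, 3.7]
width: 0.0242
11.65 [0.5052 0.2093 0.1642] [-0.88  0.53  0.55  1.94 -0.36  0.78 -0.9 ] [-3.8  3.4  3.5] [ 0.98  1.17 -0.16] 0.0242
clock: 12.02
position: [0.5063, 0.2083, 0.1644]
orientation: [[0.696, 0.718, 0.004], [0.718, -0.696, -0.016], [-0.009, 0.014, -1.0]]
force: [0.1, -0.9, -0.1]
width: 0.0598
12.075 [0.5062 0.2084 0.1644] [-0.88  0.53  0.55  1.94 -0.36  0.78 -0.9 ] [ 0.   0.5 -0.5] [-0.03  0.03  0.02] 0.0598
```

View pics/n_wrist.png

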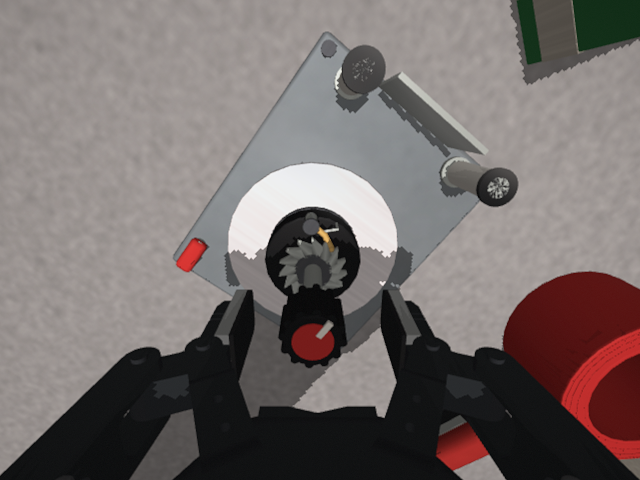

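Knob free and still; forces are back to zero. Work out finger-bulge clearance and rise.

```bash
python3 -m creep '[[[0,0,2],0],[[0,0,5],0],[[0,-2,8],0.15],[[0,-6,9],0.3],[[0,-11,9],0.45]]'; python3 - <<'E'
from h import *
s=manip.read_state();k=manip.calibration("wrist")
R=s["orientation"];c=-k["R"].T@k["t"]
print("cam in tool",(R.T@(c-s["position"])).round(4))
# rays in tool frame at width24 picture
for uv in((215,340),(205,345),(440,345),(270,300),(255,325),(100,460),(130,380)):
    d=R.T@k["R"].T@np.linalg.inv(k["intrinsics"])@np.r_[uv,1];o=R.T@(c-s["position"])
    print(uv,[(z,(o+d*(z/1000-o[2])/d[2])[:2].round(3).tolist()) for z in(15,25,35,45,60,73)])
E
```

```text
clock: 12.7
position: [0.5066, 0.0987, 0.2557]
orientation: [[0.307, 0.952, 0.012], [0.952, -0.307, -0.011], [-0.007, 0.015, -1.0]]
force: [0.0, -0.9, -0.1]
width: 0.06
cam in tool [ 0.0806 -0.0003 -0.0694]
(215, 340) [(15, [0.019, -0.031]), (25, [0.011, -0.034]), (35, [0.004, -0.038]), (45, [-0.003, -0.042]), (60, [-0.014, -0.047]), (73, [-0.024, -0.052])]
(205, 345) [(15, [0.017, -0.034]), (25, [0.009, -0.038]), (35, [0.002, -0.042]), (45, [-0.006, -0.046]), (60, [-0.017, -0.052]), (73, [-0.027, -0.057])]
(440, 345) [(15, [0.017, 0.037]), (25, [0.009, 0.041]), (35, [0.002, 0.046]), (45, [-0.006, 0.05]), (60, [-0.017, 0.057]), (73, [-0.027, 0.062])]
(270, 300) [(15, [0.032, -0.014]), (25, [0.026, -0.015]), (35, [0.021, -0.017]), (45, [0.015, -0.018]), (60, [0.006, -0.021]), (73, [-0.001, -0.023])]
(255, 325) [(15, [0.024, -0.019]), (25, [0.017, -0.021]), (35, [0.01, -0.023]), (45, [0.004, -0.025]), (60, [-0.006, -0.028]), (73, [-0.015, -0.031])]
(100, 460) [(15, [-0.03, -0.075]), (25, [-0.044, -0.084]), (35, [-0.057, -0.093]), (45, [-0.07, -0.102]), (60, [-0.09, -0.115]), (73, [-0.107, -0.127])]
(130, 380) [(15, [0.004, -0.059]), (25, [-0.005, -0.066]), (35, [-0.014, -0.073]), (45, [-0.023, -0.08]), (60, [-0.037, -0.09]), (73, [-0.049, -0.099])]
```

```bash
python3 -m creep '[[[0,-5,0],0.1],[[-1,-11,0],0.2],[[-2,-17,0],0.31],[[-3,-22,0],0.31],[[-3,-25,0],0.31]]' 0.42; python3 -m creep '[[[0,0,0],0],[[0,0,0],0]]'; python3 look.py o wrist top
```

```text
clock: 13.32
position: [0.4745, -0.1545, 0.2547]
orientation: [[0.014, 1.0, 0.013], [1.0, -0.014, -0.01], [-0.01, 0.013, -1.0]]
force: [0.5, 0.1, -0.4]
width: 0.0494
clock: 13.58
position: [0.4758, -0.1506, 0.2543]
orientation: [[0.01, 1.0, 0.012], [1.0, -0.01, -0.009], [-0.009, 0.012, -1.0]]
force: [1.0, 0.3, 0.1]
width: 0.0496
13.675 [ 0.476  -0.1497  0.2543] [-0.27  0.29  0.61  2.01 -0.21  0.89  0.44] [-0.1 -0.1  0.5] [0.01 0.03 0.01] 0.0497
```

View pics/o_wrist.png

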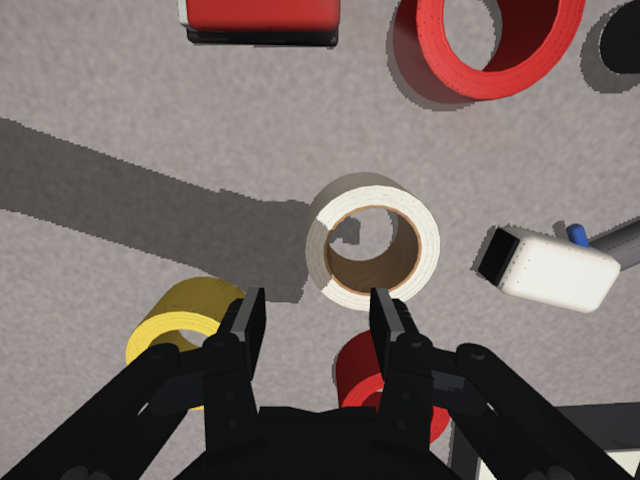

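View pics/o_top.png

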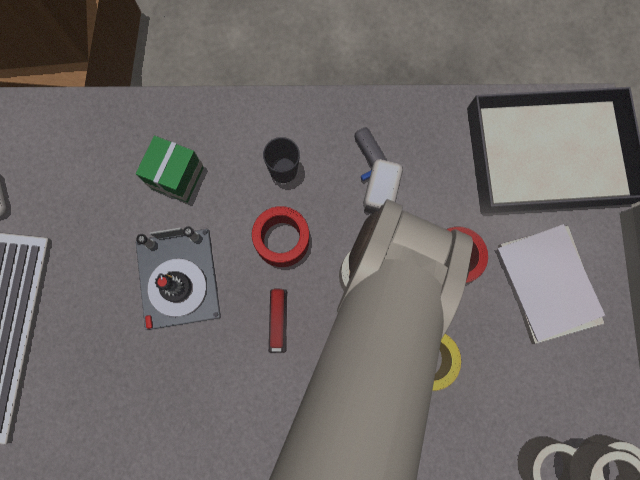

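Wrist view: roll's top ring centred at about (380,250), its left side shaded by the arm. Fitting the ring.

```bash
python3 - <<'E'
from h import *
from scipy.optimize import least_squares
im=cv2.imread("pics/o_wrist.png");k=dict(np.load("pics/o_wrist.npz"))
m=np.zeros((480,640),np.uint8);m[170:305,300:445]=(im[170:305,300:445].min(2)>165)*255
n,l,s,c=cv2.connectedComponentsWithStats(m);m=(l==1+np.argmax(s[1:,4])).astype(np.uint8)
co=max(cv2.findContours(m,cv2.RETR_EXTERNAL,cv2.CHAIN_APPROX_NONE)[0],key=len)[:,0]
for z in(.066,.07,.074):
    w=np.array([onz(k,p,z)[:2] for p in co])
    r=np.hypot(*(w-[.524,-.172]).T)
    o=w[(r>.050)&(r<.062)];i=w[(r>.033)&(r<.044)]
    for pts,R in((o,.056),(i,.038)):
        f=least_squares(lambda p:np.hypot(*(pts-p[:2]).T)-p[2],[.524,-.172,R],loss="soft_l1",f_scale=.0007)
        print(z,len(pts),f.x.round(4))
E
```

```text
0.066 226 [ 0.5233 -0.1748  0.0556]
0.066 167 [ 0.5232 -0.1751  0.0413]
0.07 223 [ 0.5225 -0.1732  0.0548]
0.07 169 [ 0.5224 -0.1735  0.0407]
0.074 222 [ 0.5218 -0.1716  0.054 ]
0.074 170 [ 0.5216 -0.1719  0.04  ]
```

```bash
python3 -m creep '[[[-0.08,-2.27,-1],0],[[-0.08,-2.27,-3],0],[[-0.08,-2.27,-5],0],[[-0.08,-2.27,-7],0],[[-0.08,-2.27,-7],0]]'; python3 look.py p wrist
```

```text
clock: 14.3
position: [0.4742, -0.1722, 0.1831]
orientation: [[0.008, 1.0, 0.009], [1.0, -0.008, -0.008], [-0.008, 0.009, -1.0]]
force: [-0.0, 0.5, 0.2]
width: 0.0494
14.35 [ 0.4749 -0.1728  0.1841] [-0.17  0.42  0.56  2.05 -0.32  0.75  0.58] [-0.5 -0.4  0.3] [-0.01 -0.05 -0.05] 0.0493
```

View pics/p_wrist.png

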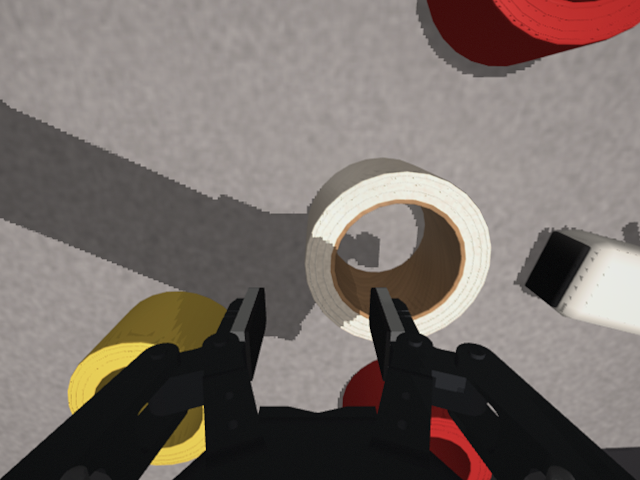

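```bash
python3 -m creep '[[[0.05,0,-1.5],0],[[0.05,0.05,-3],0],[[0.05,0.05,-4.3],0],[[0.05,0.05,-5.1],0],[[0.05,0.05,-5.1],0]]'; python3 -m creep '[[[0,0,0],0]]'; python3 look.py q wrist
```

```text
clock: 14.98
position: [0.4749, -0.1733, 0.1326]
orientation: [[0.01, 1.0, 0.011], [1.0, -0.01, -0.009], [-0.009, 0.011, -1.0]]
force: [0.6, 0.0, 0.3]
width: 0.0492
clock: 15.1
position: [0.4756, -0.1735, 0.1336]
orientation: [[0.01, 1.0, 0.013], [1.0, -0.01, -0.009], [-0.009, 0.013, -1.0]]
force: [-1.1, -0.4, 0.8]
width: 0.0494
15.15 [ 0.4757 -0.1735  0.1338] [-0.12  0.51  0.51  2.07 -0.39  0.65  0.64] [-0.2  0.9 -0.2] [ 0.05  0.02 -0.02] 0.0493
```

View pics/q_wrist.png

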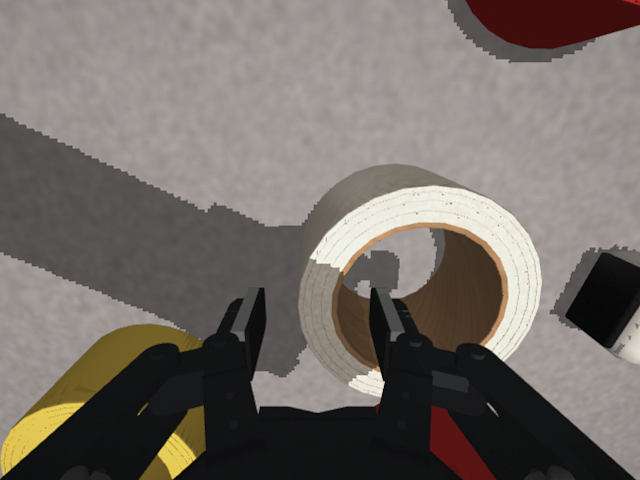

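The wall spans columns 300–345 with the pads at 265 and 372, so it is centred. Closing.

```bash
python3 -m creep '[[[0,0,0],0],[[0,0,0],0],[[0,0,0],0],[[0,0,0],0],[[0,0,0],0]]' 1 80;  python3 look.py r wrist; python3 -m creep '[[[0,0,0.3],0],[[0,0,0.6],0],[[0,0,1],0],[[0,0,1],0]]'; python3 look.py s wrist scene
```

```text
clock: 15.78
position: [0.4757, -0.1734, 0.1341]
orientation: [[0.01, 1.0, 0.013], [1.0, -0.01, -0.009], [-0.009, 0.013, -1.0]]
force: [-2.1, 0.2, 5.6]
width: 0.0156
15.825 [ 0.4757 -0.1734  0.1341] [-0.12  0.51  0.51  2.07 -0.39  0.65  0.64] [-0.7  0.3  6.3] [0.08 0.37 0.07] 0.0159
clock: 16.32
position: [0.4756, -0.1733, 0.1437]
orientation: [[0.01, 1.0, 0.013], [1.0, -0.01, -0.009], [-0.009, 0.013, -1.0]]
force: [0.5, -0.6, -3.3]
width: 0.0155
16.425 [ 0.4754 -0.1732  0.1434] [-0.13  0.49  0.52  2.06 -0.38  0.67  0.63] [ 0.3 -0.2 -3.2] [0.01 0.15 0.02] 0.0153
```

View pics/s_wrist.png

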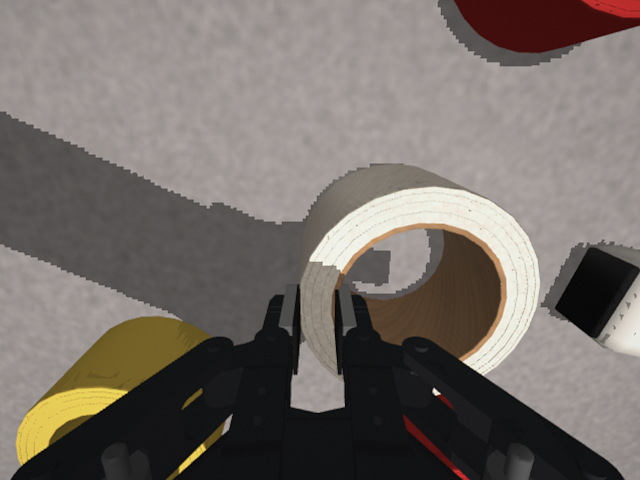

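Roll is lifted (about 3.3 N on the wrist). Raise above the knob and carry across.

```bash
python3 -m creep '[[[0,0,2],0],[[0,0,5],0],[[0,0,8],0],[[0,0,11],0],[[0,2,13.5],0]]'; python3 -m creep '[[[0,5,0.2],0],[[0,10,0.2],0],[[-0.5,15,0.2],0],[[-1,20,0.2],0],[[-1.5,25,0.2],0]]'; python3 -m creep '[[[0,4,0],0],[[0,7,0],0],[[0,9,0],0],[[0,9,0],0]]'; python3 look.py t wrist top scene
```

```text
clock: 17.05
position: [0.4752, -0.1548, 0.2796]
orientation: [[0.013, 1.0, 0.013], [1.0, -0.013, -0.01], [-0.01, 0.013, -1.0]]
force: [0.3, -0.0, -3.4]
width: 0.0158
clock: 17.68
position: [0.4599, 0.0981, 0.2804]
orientation: [[0.01, 1.0, 0.012], [1.0, -0.01, -0.009], [-0.009, 0.012, -1.0]]
force: [1.0, -0.1, -3.2]
width: 0.0154
clock: 18.18
position: [0.4602, 0.1879, 0.2801]
orientation: [[0.008, 1.0, 0.012], [1.0, -0.007, -0.009], [-0.009, 0.012, -1.0]]
force: [0.2, -0.2, -2.7]
width: 0.0155
18.325 [0.4606 0.1851 0.2803] [-0.83  0.23  0.44  1.98 -0.1   0.94 -0.35] [ 0.2  0.2 -3. ] [-0.01  0.16 -0.02] 0.0155
```

View pics/t_scene.png

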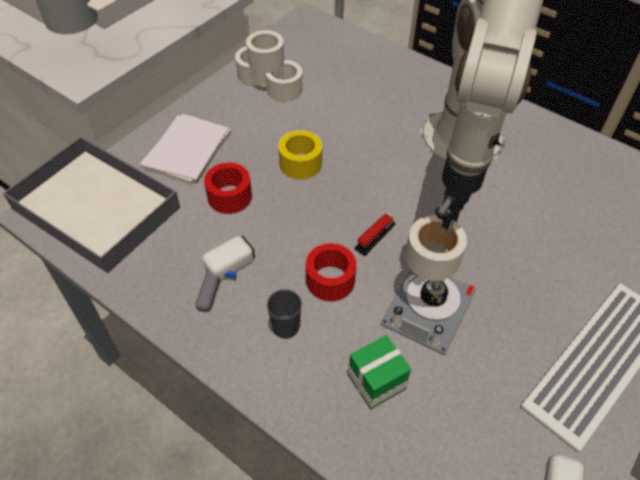

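View pics/t_wrist.png

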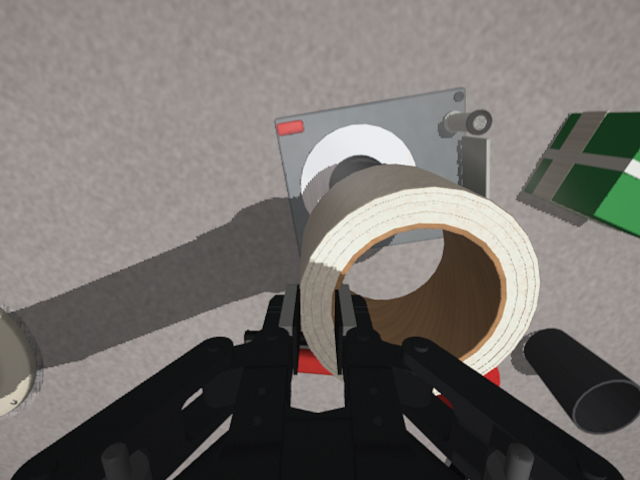

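```bash
python3 -m creep '[[[-0.2,1.2,0],0],[[-0.45,2.3,0],0],[[-0.45,2.3,0],0],[[-0.45,2.3,0],0]]'; python3 look.py u top scene; cat > fitroll.py <<'E'
import sys
from h import *
from scipy.optimize import least_squares
n=sys.argv[1];zt=float(sys.argv[2]);c0=np.array([float(sys.argv[3]),float(sys.argv[4])])
for c in("scene","top"):
    im=cv2.imread(f"pics/{n}_{c}.png");k=manip.calibration(c)
    u=proj(k,[*c0,zt]);yy,xx=np.mgrid[:480,:640]
    m=((im.min(2)>135)&(np.hypot(xx-u[0],yy-u[1])<48)).astype(np.uint8)
    nn,l,s,_=cv2.connectedComponentsWithStats(m);m=(l==1+np.argmax(s[1:,4])).astype(np.uint8)
    co=max(cv2.findContours(m,cv2.RETR_EXTERNAL,cv2.CHAIN_APPROX_NONE)[0],key=len)[:,0]
    w=np.array([onz(k,p,zt)[:2] for p in co]);r=np.hypot(*(w-c0).T);pts=w[(r>.048)&(r<.064)]
    f=least_squares(lambda p:np.hypot(*(pts-p[:2]).T)-.0555,c0,loss="soft_l1",f_scale=.0007)
    print(c,len(pts),f.x.round(4),np.median(abs(f.fun)).round(4))
E
python3 fitroll.py u 0.216 0.5025 0.208
```

```text
clock: 18.82
position: [0.4559, 0.2097, 0.2803]
orientation: [[0.01, 1.0, 0.012], [1.0, -0.009, -0.009], [-0.009, 0.012, -1.0]]
force: [0.2, 0.2, -3.0]
width: 0.0159
18.925 [0.456  0.2093 0.2804] [-0.86  0.24  0.42  1.97 -0.1   0.95 -0.4 ] [ 0.1 -1.4 -3.1] [-0.04  0.15  0.03] 0.0157
scene 128 [0.5038 0.2106] 0.0008
top 124 [0.5025 0.2105] 0.0007
```

View pics/u_top.png

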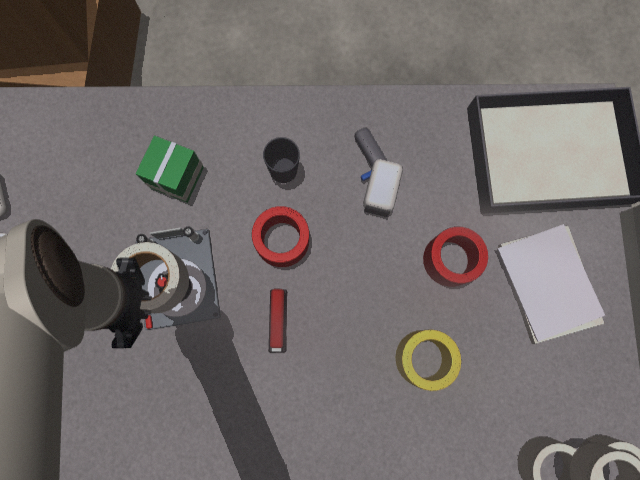

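View pics/u_scene.png

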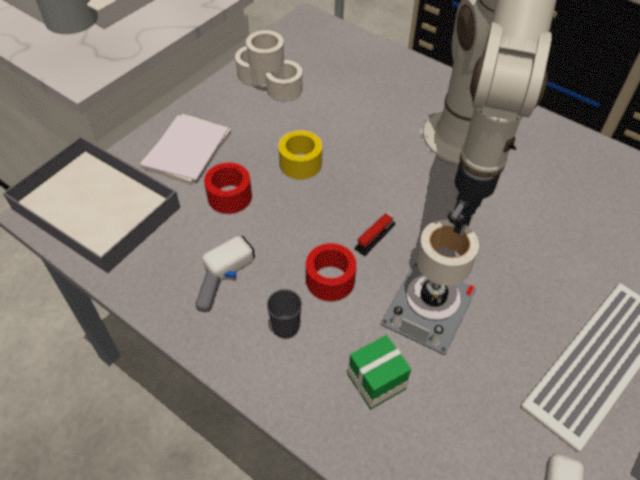

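Fitted roll centre in the grip ≈ (0.503, 0.2105), so shift −2 mm in y and lower carefully.

```bash
python3 -m creep '[[[0,-0.2,-1.5],0],[[0,-0.2,-3.5],0],[[0,-0.2,-5.5],0],[[0,-0.2,-7],0],[[0,-0.2,-7.5],0]]'; python3 look.py v top scene; python3 fitroll.py v 0.141 0.5025 0.208; python3 -c "
import cv2
a=cv2.imread('pics/v_scene.png')[180:340,380:500];cv2.imwrite('pics/v2.png',cv2.resize(a,None,fx=4,fy=3.7,interpolation=2))"
```

```text
clock: 19.55
position: [0.4553, 0.2071, 0.204]
orientation: [[0.01, 1.0, 0.01], [1.0, -0.01, -0.011], [-0.01, 0.01, -1.0]]
force: [0.0, 0.1, -2.1]
width: 0.0155
19.65 [0.4558 0.2074 0.2048] [-0.82  0.35  0.4   2.03 -0.17  0.78 -0.34] [-0.5 -0.2 -3.1] [ 0.    0.12 -0.01] 0.0153
scene 133 [0.5043 0.2088] 0.0009
top 110 [0.5018 0.2078] 0.0006
```

View pics/v2.png

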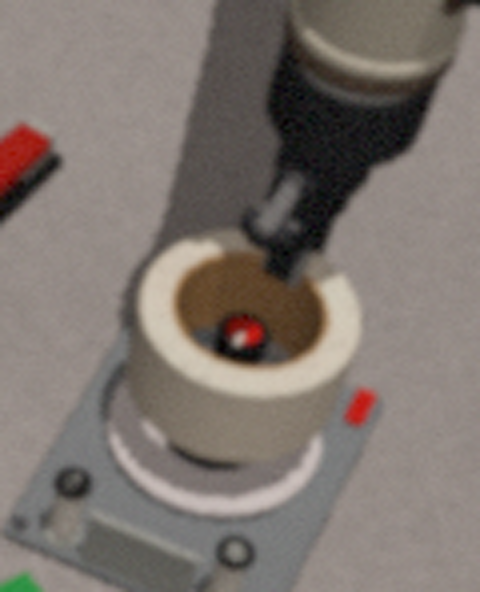

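The knob is inside the core and the roll sits centred (fits (0.503, 0.208)). Continuing down gently.

```bash
python3 -m creep '[[[0,0.03,-0.8],0],[[0,0.03,-1.6],0],[[0,0.03,-2.2],0],[[0,0.03,-2.2],0]]'; python3 look.py w wrist; python3 -m creep '[[[0,0,-0.4],0],[[0,0,-0.8],0],[[0,0,-1.2],0],[[0,0,-1.4],0],[[0,0,-1.4],0]]'; python3 look.py x wrist scene
```

```text
clock: 20.15
position: [0.4556, 0.2078, 0.1828]
orientation: [[0.01, 1.0, 0.011], [1.0, -0.01, -0.01], [-0.01, 0.011, -1.0]]
force: [0.4, -0.2, -3.0]
width: 0.0155
20.2 [0.4558 0.2079 0.1832] [-0.81  0.39  0.38  2.05 -0.19  0.73 -0.32] [ 0.9 -0.7 -3.8] [0.03 0.13 0.01] 0.0156
clock: 20.82
position: [0.4559, 0.2079, 0.1692]
orientation: [[0.01, 1.0, 0.012], [1.0, -0.01, -0.009], [-0.009, 0.012, -1.0]]
force: [-0.0, 0.1, -3.2]
width: 0.0154
20.925 [0.456  0.208  0.1695] [-0.8   0.41  0.37  2.05 -0.21  0.7  -0.31] [ 0.5  0.1 -2.1] [0.   0.17 0.  ] 0.0156
```

View pics/x_wrist.png

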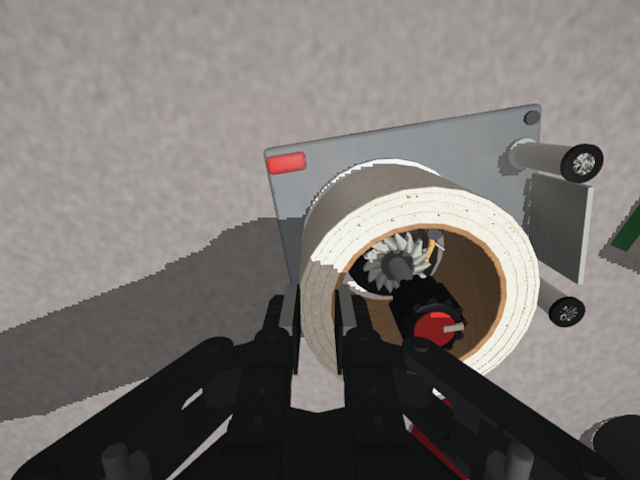

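Roll foot is already past drum and shoe tops without contact. Last 13 mm in small steps, watching for the flange or the knob.

```bash
python3 -m creep '[[[0,0,-0.3],0],[[0,0,-0.6],0],[[0,0,-0.8],0],[[0,0,-0.8],0]]'; python3 look.py y wrist; python3 -m creep '[[[0,0,-0.2],0],[[0,0,-0.3],0],[[0,0,-0.3],0]]'; python3 look.py z wrist scene
```

```text
clock: 21.42
position: [0.4558, 0.2079, 0.1612]
orientation: [[0.01, 1.0, 0.012], [1.0, -0.01, -0.009], [-0.009, 0.012, -1.0]]
force: [0.5, -0.4, -2.9]
width: 0.0158
21.475 [0.4559 0.2079 0.1613] [-0.8   0.43  0.37  2.06 -0.21  0.69 -0.3 ] [ 0.1  0.3 -2.3] [-0.02  0.13  0.02] 0.0155
clock: 21.85
position: [0.4559, 0.208, 0.1583]
orientation: [[0.01, 1.0, 0.012], [1.0, -0.01, -0.009], [-0.009, 0.012, -1.0]]
force: [0.3, -0.2, -2.8]
width: 0.0156
21.95 [0.4559 0.208  0.1584] [-0.79  0.43  0.37  2.06 -0.22  0.68 -0.3 ] [-0.5 -1.  -2.9] [-0.01  0.16 -0.03] 0.0155
```

View pics/z_wrist.png

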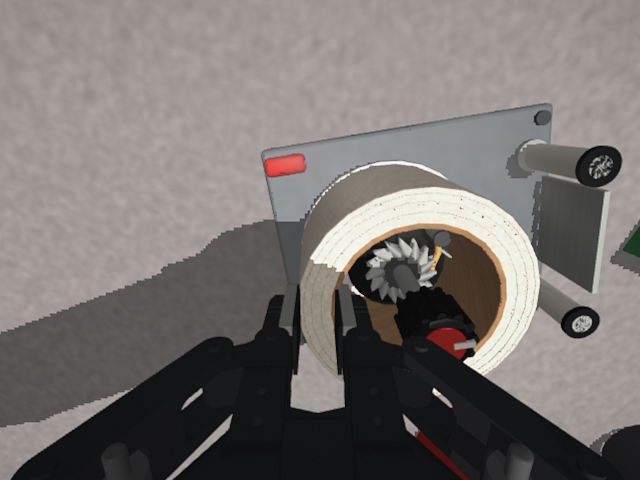

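```bash
python3 -m creep '[[[0,0,-0.1],0],[[0,0,-0.15],0],[[0,0,-0.15],0]]'; python3 look.py za wrist; python3 -m creep '[[[0,0,-0.1],0],[[0,0,-0.1],0]]'; python3 look.py zb scene
```

```text
clock: 22.32
position: [0.4559, 0.208, 0.1569]
orientation: [[0.01, 1.0, 0.012], [1.0, -0.01, -0.009], [-0.009, 0.012, -1.0]]
force: [0.7, 0.3, -2.6]
width: 0.0157
22.375 [0.4559 0.208  0.1569] [-0.79  0.43  0.37  2.06 -0.22  0.68 -0.3 ] [-0.3  0.2 -2.8] [0.03 0.16 0.01] 0.0155
clock: 22.62
position: [0.456, 0.2082, 0.1562]
orientation: [[0.01, 1.0, 0.012], [1.0, -0.01, -0.009], [-0.009, 0.012, -1.0]]
force: [-1.8, 0.6, 1.0]
width: 0.0158
22.675 [0.4559 0.2082 0.1562] [-0.79  0.43  0.36  2.06 -0.22  0.68 -0.3 ] [-1.9  0.8  2.5] [-0.01  0.5  -0.01] 0.0163
```

Force turned from −2.8 to +2.5 N at z 0.156: the roll is on the flange, as predicted. Opening only a little, then straight up.

```bash
python3 -m creep '[[[0,0,0],0],[[0,0,0],0],[[0,0,0],0]]' 0.7; python3 look.py zc wrist; python3 -m creep '[[[0,0,0.5],0],[[0,0,1],0],[[0,0,2],0],[[0,0,4],0],[[0,0,6],0]]'; python3 -m creep '[[[-1,0,2],0],[[-2,0,4],0],[[-2,0,5],0]]'; python3 look.py zd wrist scene top
```

```text
clock: 23.05
position: [0.4562, 0.208, 0.156]
orientation: [[0.01, 1.0, 0.013], [1.0, -0.01, -0.009], [-0.009, 0.013, -1.0]]
force: [0.1, -0.6, -0.0]
width: 0.0259
23.1 [0.4561 0.208  0.1559] [-0.79  0.44  0.36  2.06 -0.22  0.68 -0.3 ] [-0.1  0.2  0.3] [-0.01  0.02 -0.01] 0.0256
clock: 23.72
position: [0.456, 0.208, 0.217]
orientation: [[0.01, 1.0, 0.013], [1.0, -0.01, -0.009], [-0.009, 0.013, -1.0]]
force: [0.5, -0.2, 0.2]
width: 0.0256
clock: 24.1
position: [0.4359, 0.2083, 0.2675]
orientation: [[0.009, 1.0, 0.014], [1.0, -0.009, -0.008], [-0.007, 0.014, -1.0]]
force: [0.2, -0.2, -0.6]
width: 0.0254
24.25 [0.4365 0.2082 0.2665] [-0.88  0.23  0.42  2.03 -0.1   0.9  -0.42] [-0.3  0.3 -0.9] [ 0.01 -0.02  0.03] 0.0258
```

View pics/zd_wrist.png

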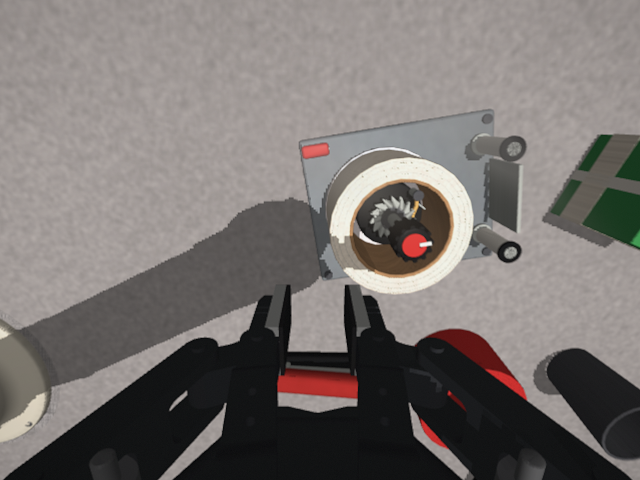

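View pics/zd_scene.png

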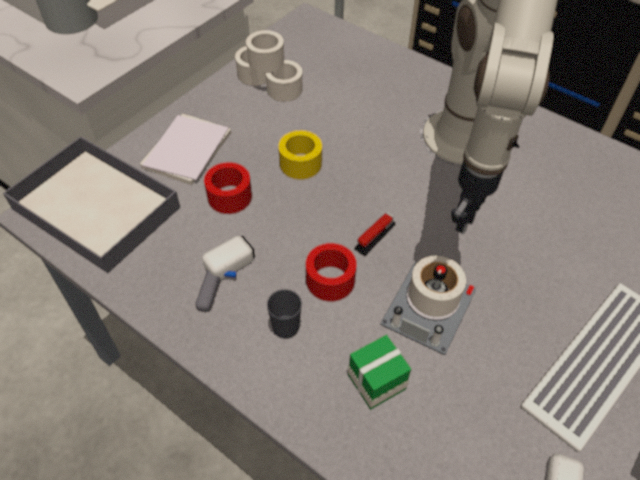

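```bash
python3 fitroll.py zd 0.092 0.503 0.208; python3 -m creep '[[[2,0,0],0.18],[[4,0,0],0.36],[[6,0,0],0.54],[[6.8,0.08,0],0.72],[[6.8,0.08,0],0.9]]' 0.3; python3 -m creep '[[[0,0,-2],0.15],[[0,0,-4],0.3],[[0,0,-6],0.3],[[0,0,-7],0.3],[[0,0,-7],0.3]]'; python3 look.py ze wrist
```

```text
scene 137 [0.5041 0.2089] 0.0007
top 125 [0.5036 0.2094] 0.0009
clock: 24.88
position: [0.5046, 0.2083, 0.2646]
orientation: [[-0.78, 0.625, 0.013], [0.625, 0.78, 0.003], [-0.009, 0.011, -1.0]]
force: [0.6, -0.1, 0.4]
width: 0.0599
clock: 25.5
position: [0.5035, 0.2084, 0.1947]
orientation: [[-0.928, 0.372, 0.011], [0.372, 0.928, 0.007], [-0.008, 0.01, -1.0]]
force: [0.6, -0.3, -0.5]
width: 0.06
25.55 [0.504  0.2087 0.1956] [-0.6   0.42  0.2   1.93 -0.12  0.79  0.85] [1.1 0.2 0.4] [-0.05  0.06 -0.01] 0.0596
```

View pics/ze_wrist.png

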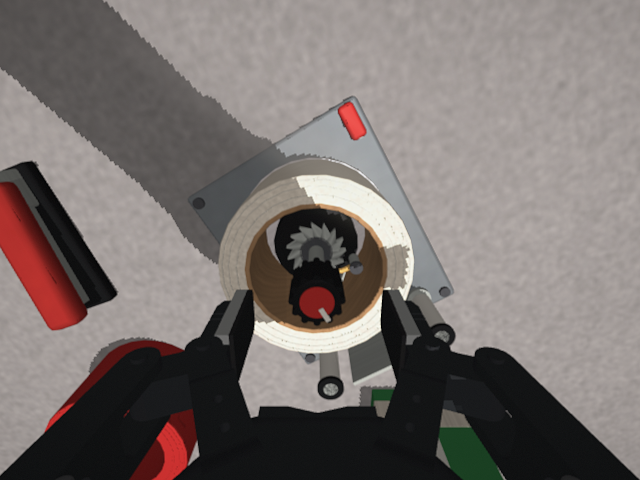

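Roll lies centred within about 1 mm of the hub ((0.504,0.209)). Knob at (317,302), central between the pads. Lower onto the knob, tips just above the roll, and close.

```bash
python3 -m creep '[[[0.06,-0.05,-1],0],[[0.06,-0.05,-2],0],[[0.06,-0.05,-2.65],0],[[0.06,-0.05,-2.65],0],[[0.06,-0.05,-2.65],0]]'; python3 -m creep '[[[0,0,0],0],[[0,0,0],0],[[0,0,0],0],[[0,0,0],0],[[0,0,0],0]]' 1 75; python3 look.py zf wrist
```

```text
clock: 26.18
position: [0.5047, 0.2084, 0.1695]
orientation: [[-0.928, 0.371, 0.013], [0.372, 0.928, 0.008], [-0.009, 0.013, -1.0]]
force: [-1.0, 0.2, -0.1]
width: 0.0597
clock: 26.8
position: [0.5046, 0.208, 0.1695]
orientation: [[-0.928, 0.372, 0.013], [0.372, 0.928, 0.008], [-0.009, 0.012, -1.0]]
force: [-1.1, -2.0, 3.5]
width: 0.024
26.85 [0.5046 0.208  0.1695] [-0.59  0.46  0.19  1.95 -0.13  0.73  0.86] [-1.  -3.   4.1] [-0.62  0.3  -0.04] 0.0238
```

View pics/zf_wrist.png

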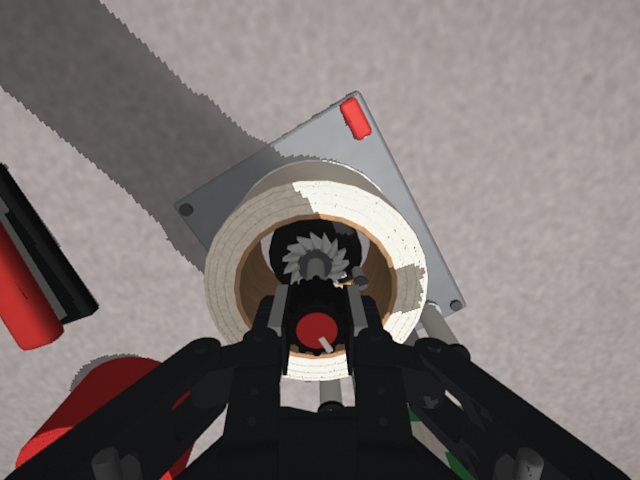

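```bash
cat > m.py <<'E'
from h import *
s=manip.read_state();R=s["orientation"];y=np.arctan2(R[1,0],R[0,0])
print("TH %.3f mz %.3f F %s M %s z %.4f q7 %.2f t %.2f w %.4f"%((2.761-y)%(2*np.pi),s["moment"][2],s["force"].round(1),s["moment"].round(2),s["position"][2],s["joints"][6],s["clock"],s["width"]))
E
python3 -m creep '[[[0,0.05,0.05],-0.06],[[0,0.05,0.05],-0.12]]' >/dev/null; python3 m.py;python3 -m creep '[[[0,0,0],-0.06],[[0,0,0],-0.12]]' >/dev/null; python3 m.py;python3 -m creep '[[[0,0,0],-0.06],[[0,0,0],-0.12]]' >/dev/null; python3 m.py;python3 -m creep '[[[0,0,0],-0.06],[[0,0,0],-0.12]]' >/dev/null; python3 m.py
```

```text
TH 0.122 mz 0.179 F [ 0.  -3.1  3. ] M [-0.73  0.29  0.18] z 0.1698 q7 0.75 t 27.10 w 0.0239
TH 0.241 mz 0.169 F [-1.5 -2.5  2.6] M [-0.64  0.28  0.17] z 0.1697 q7 0.65 t 27.35 w 0.0237
TH 0.362 mz 0.087 F [-1.  -2.4  3.3] M [-0.7   0.29  0.09] z 0.1697 q7 0.54 t 27.60 w 0.0237
TH 0.482 mz 0.091 F [ 0.5 -2.6  2.6] M [-0.6   0.33  0.09] z 0.1698 q7 0.44 t 27.85 w 0.0238
```

Baseline torque 0.09–0.18 N·m. Continue row by row.

```bash
python3 -m creep '[[[0,0,0],-0.07]]' >/dev/null; python3 m.py;python3 -m creep '[[[0,0,0],-0.07]]' >/dev/null; python3 m.py;python3 -m creep '[[[0,0,0],-0.07]]' >/dev/null; python3 m.py;python3 -m creep '[[[0,0,0],-0.07]]' >/dev/null; python3 m.py;python3 -m creep '[[[0,0,0],-0.07]]' >/dev/null; python3 m.py;python3 -m creep '[[[0,0,0],-0.07]]' >/dev/null; python3 m.py
```

```text
TH 0.552 mz 0.115 F [-1.9 -1.2  3.1] M [-0.54  0.39  0.11] z 0.1698 q7 0.38 t 27.98 w 0.0243
TH 0.622 mz 0.138 F [-0.8 -2.1  2.7] M [-0.49  0.37  0.14] z 0.1698 q7 0.32 t 28.10 w 0.0238
TH 0.692 mz 0.100 F [-1.4 -2.1  3.2] M [-0.63  0.29  0.1 ] z 0.1697 q7 0.26 t 28.23 w 0.0235
TH 0.762 mz 0.073 F [-1.4 -2.7  3.4] M [-0.62  0.31  0.07] z 0.1697 q7 0.20 t 28.35 w 0.0240
TH 0.832 mz 0.171 F [-1.8 -2.5  2.8] M [-0.44  0.4   0.17] z 0.1698 q7 0.13 t 28.48 w 0.0239
TH 0.902 mz 0.207 F [-0.9 -3.   2.5] M [-0.39  0.4   0.21] z 0.1698 q7 0.07 t 28.60 w 0.0235
```

```bash
python3 -m creep '[[[0,0,0],-0.07]]' >/dev/null; python3 m.py;python3 -m creep '[[[0,0,0],-0.07]]' >/dev/null; python3 m.py;python3 -m creep '[[[0,0,0],-0.07]]' >/dev/null; python3 m.py
```

```text
TH 0.972 mz 0.142 F [-2.  -1.2  3.2] M [-0.4   0.31  0.14] z 0.1698 q7 0.01 t 28.73 w 0.0236
TH 1.042 mz 0.168 F [-1.9 -0.1  2.2] M [-0.36  0.4   0.17] z 0.1698 q7 -0.05 t 28.85 w 0.0238
TH 1.111 mz 0.167 F [-1.3 -1.3  2.8] M [-0.49  0.29  0.17] z 0.1698 q7 -0.11 t 28.98 w 0.0240
```

```bash
python3 -m creep '[[[0,0,0],-0.07]]' >/dev/null; python3 m.py;python3 -m creep '[[[0,0,0],-0.07]]' >/dev/null; python3 m.py;python3 -m creep '[[[0,0,0],-0.07]]' >/dev/null; python3 m.py; python3 -m creep '[[[0,0,0],-0.07]]' >/dev/null; python3 m.py
```

```text
TH 1.182 mz 0.022 F [-1.3 -1.7  3. ] M [-0.49  0.35  0.02] z 0.1698 q7 -0.17 t 29.10 w 0.0236
TH 1.252 mz 0.190 F [-0.6 -1.6  2.5] M [-0.36  0.34  0.19] z 0.1698 q7 -0.23 t 29.23 w 0.0235
TH 1.322 mz 0.161 F [-1.4 -0.9  4.1] M [-0.36  0.28  0.16] z 0.1698 q7 -0.28 t 29.35 w 0.0240
TH 1.392 mz 0.112 F [-1.4 -1.2  2.4] M [-0.28  0.33  0.11] z 0.1698 q7 -0.34 t 29.48 w 0.0238
```

Not gripping yet; continuing.

```bash
python3 -m creep '[[[0,0,0],-0.07]]' >/dev/null; python3 m.py;python3 -m creep '[[[0,0,0],-0.07]]' >/dev/null; python3 m.py;python3 -m creep '[[[0,0,0],-0.07]]' >/dev/null; python3 m.py; python3 -m creep '[[[0,0,0],-0.07]]' >/dev/null; python3 m.py
```

```text
TH 1.461 mz 0.214 F [-1.7 -0.6  3.2] M [-0.28  0.32  0.21] z 0.1698 q7 -0.40 t 29.60 w 0.0241
TH 1.531 mz 0.166 F [-1.5 -1.5  2.1] M [-0.49  0.24  0.17] z 0.1698 q7 -0.46 t 29.73 w 0.0239
TH 1.602 mz 0.173 F [-1.2 -1.5  2.7] M [-0.39  0.3   0.17] z 0.1697 q7 -0.52 t 29.85 w 0.0241
TH 1.672 mz 0.162 F [-1.3 -1.5  2.9] M [-0.22  0.25  0.16] z 0.1698 q7 -0.58 t 29.98 w 0.0238
```

```bash
python3 -m creep '[[[0,0,0],-0.07]]' >/dev/null; python3 m.py;python3 -m creep '[[[0,0,0],-0.07]]' >/dev/null; python3 m.py;python3 -m creep '[[[0,0,0],-0.07]]' >/dev/null; python3 m.py
```

```text
TH 1.741 mz 0.220 F [-1.7 -0.1  2.7] M [-0.31  0.31  0.22] z 0.1698 q7 -0.64 t 30.10 w 0.0238
TH 1.811 mz 0.222 F [-1.3 -1.3  2.4] M [-0.31  0.28  0.22] z 0.1698 q7 -0.70 t 30.23 w 0.0241
TH 1.881 mz 0.289 F [-1.4 -0.1  3.2] M [-0.2   0.22  0.29] z 0.1698 q7 -0.75 t 30.35 w 0.0240
```

```bash
python3 -m creep '[[[0,0,0],-0.05]]' >/dev/null; python3 m.py;python3 -m creep '[[[0,0,0],-0.05]]' >/dev/null; python3 m.py;python3 -m creep '[[[0,0,0],-0.05]]' >/dev/null; python3 m.py;python3 -m creep '[[[0,0,0],-0.05]]' >/dev/null; python3 m.py
```

```text
TH 1.930 mz 0.348 F [-1.1 -1.3  2.9] M [-0.29  0.24  0.35] z 0.1698 q7 -0.80 t 30.48 w 0.0236
TH 1.980 mz 0.275 F [-1.6 -0.9  1.6] M [-0.32  0.22  0.27] z 0.1698 q7 -0.84 t 30.60 w 0.0240
TH 2.030 mz 0.230 F [-1.7 -1.3  3.6] M [-0.32  0.32  0.23] z 0.1697 q7 -0.88 t 30.73 w 0.0240
TH 2.080 mz 0.303 F [-1.4 -0.8  2.4] M [-0.24  0.22  0.3 ] z 0.1698 q7 -0.92 t 30.85 w 0.0239
```

Torque is rising from about 1.7 rad. Next click is only at 2.46, so I can sample up to about 2.4 safely and still fall back to 2.04.

```bash
python3 -m creep '[[[0,0,0],-0.04]]' >/dev/null; python3 m.py;python3 -m creep '[[[0,0,0],-0.04]]' >/dev/null; python3 m.py;python3 -m creep '[[[0,0,0],-0.04]]' >/dev/null; python3 m.py;python3 -m creep '[[[0,0,0],-0.04]]' >/dev/null; python3 m.py; python3 -m creep '[[[0,0,0],-0.04]]' >/dev/null; python3 m.py;python3 -m creep '[[[0,0,0],-0.04]]' >/dev/null; python3 m.py
```

```text
TH 2.121 mz 0.337 F [-1.2 -1.2  2.2] M [-0.26  0.3   0.34] z 0.1698 q7 -0.95 t 30.98 w 0.0238
TH 2.161 mz 0.370 F [-2.1 -0.2  2.5] M [-0.13  0.29  0.37] z 0.1698 q7 -0.99 t 31.10 w 0.0241
TH 2.202 mz 0.369 F [-0.7  0.4  3.9] M [-0.13  0.36  0.37] z 0.1699 q7 -1.02 t 31.23 w 0.0241
TH 2.242 mz 0.426 F [-1.1  0.3  2.2] M [0.02 0.35 0.43] z 0.1699 q7 -1.05 t 31.35 w 0.0241
TH 2.282 mz 0.386 F [-1.6  1.3  2.1] M [-0.05  0.33  0.39] z 0.1699 q7 -1.09 t 31.48 w 0.0241
TH 2.322 mz 0.413 F [-1.5  0.1  2.5] M [0.08 0.37 0.41] z 0.1699 q7 -1.12 t 31.60 w 0.0237
```

Phase-matched against earlier clicks, the shoes bit at about 1.6 rad, so the tooth at 2.04 is about one click past it (estimated 25–35 N total). Easing back to just above 2.04 and letting go.

```bash
python3 -m creep '[[[0,0,0],0.08],[[0,0,0],0.16],[[0,0,0],0.2]]' >/dev/null; python3 m.py; python3 -m creep '[[[0,0,0],0.02],[[0,0,0],0.03]]' >/dev/null; python3 m.py;  python3 look.py zg wrist
```

```text
TH 2.120 mz 0.200 F [-2.5  0.5  2.7] M [0.11 0.56 0.2 ] z 0.1699 q7 -0.95 t 31.98 w 0.0236
TH 2.091 mz 0.165 F [-1.9  0.5  2.8] M [0.1  0.61 0.16] z 0.1699 q7 -0.93 t 32.23 w 0.0235
32.275 [0.5044 0.2088 0.1699] [-1.    0.56  0.71  1.95 -0.48  0.82 -0.93] [-2.5  0.6  3.9] [0.14 0.63 0.2 ] 0.0241
```

View pics/zg_wrist.png

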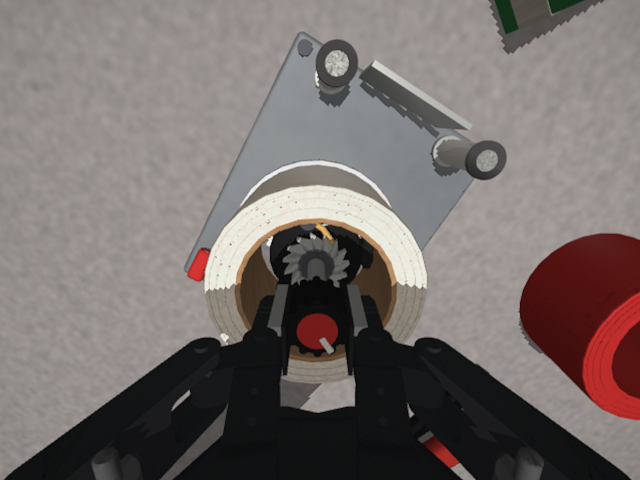

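The cap's mark sits at the same place in the jaws (326,345), so no slip. Letting go and rising.

```bash
python3 -m creep '[[[0,0,0],0],[[0,0,0],0],[[0,0,0],0]]' 0.35; python3 look.py zh wrist; python3 -m creep '[[[0,0,1],0],[[0,0,2.5],0],[[0,0,4.5],0],[[0,0,6.5],0],[[0,0,8],0]]'; python3 -m creep '[[[-1,0,1],0],[[-1,0,1],0],[[-1,0,1],0]]';python3 look.py zi wrist scene top;  python3 fitroll.py zi 0.092 0.504 0.208
```

```text
clock: 32.65
position: [0.5048, 0.2087, 0.1699]
orientation: [[0.784, 0.621, 0.001], [0.621, -0.783, -0.015], [-0.009, 0.013, -1.0]]
force: [-0.3, -0.8, 0.5]
width: 0.0556
32.7 [0.5047 0.2087 0.1699] [-1.    0.56  0.71  1.95 -0.48  0.82 -0.93] [-0.9 -0.7  0.2] [0.04 0.06 0.04] 0.0556
clock: 33.33
position: [0.505, 0.209, 0.2519]
orientation: [[0.783, 0.622, 0.002], [0.622, -0.783, -0.014], [-0.007, 0.012, -1.0]]
force: [0.0, 0.2, -0.2]
width: 0.0555
clock: 33.7
position: [0.494, 0.209, 0.2595]
orientation: [[0.783, 0.622, -0.0], [0.622, -0.783, -0.015], [-0.01, 0.012, -1.0]]
force: [-0.3, 0.1, 0.1]
width: 0.0555
33.85 [0.4943 0.2087 0.2593] [-1.11  0.42  0.82  1.91 -0.35  0.97 -1.03] [0.7 0.7 0.3] [-0.02 -0.05  0.01] 0.0556
scene 104 [0.5043 0.2089] 0.0009
top 47 [0.5014 0.2026] 0.0021
```

View pics/zh_wrist.png

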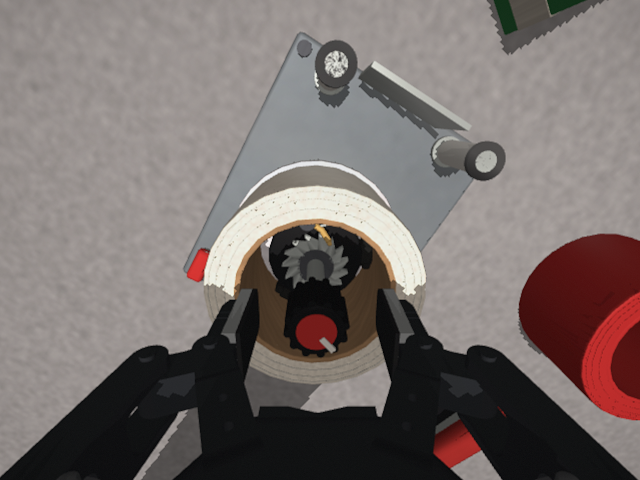

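View pics/zi_wrist.png

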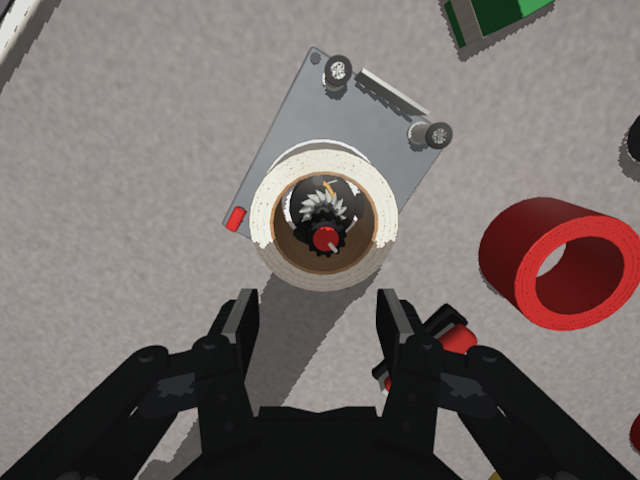

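```bash
python3 - <<'E'
from h import *
obs=[]
for n in("zf_wrist","zg_wrist","zh_wrist","zi_wrist","zi_scene"):
    im=cv2.imread(f"pics/{n}.png").astype(int);k=dict(np.load(f"pics/{n}.npz"))
    yy,xx=np.mgrid[:480,:640];u0=proj(k,[.505,.2085,.122])
    near=np.hypot(xx-u0[0],yy-u0[1])<30
    m=near&(im[...,2]>110)&(im[...,1]<80);c=np.array([xx[m].mean(),yy[m].mean()])
    if "wrist" in n:
        g=near&(im.min(2)>120)&(np.ptp(im,axis=2)<40)&(np.hypot(xx-c[0],yy-c[1])<28)
        P0=np.array([onz(k,(x,y),.122)[:2] for x,y in zip(xx[g],yy[g])]);cc=onz(k,c,.122)[:2]
        P0=P0[np.hypot(*(P0-[.505,.2085]).T)<.014]
        d=P0.mean(0)-[.505,.2085];print(n,g.sum(),len(P0),"mark ang",np.arctan2(d[1],d[0]).round(3),"cap",c.round(1),cc.round(4))
    if n[1]=="i" or n[1]=="h": obs.append((k,c))
print(tri(obs)); print(manip.read_state()["clock"])
a=cv2.imread("pics/zi_scene.png")[220:350,370:500];cv2.imwrite("pics/zi2.png",cv2.resize(a,None,fx=4,fy=4,interpolation=2))
E
```

```text
zf_wrist 90 90 mark ang -0.095 cap [316.  329.5] [0.5029 0.207 ]
zg_wrist 79 79 mark ang -1.998 cap [316.4 330.3] [0.5042 0.2073]
zh_wrist 83 83 mark ang -1.911 cap [315.4 331. ] [0.5041 0.2073]
zi_wrist 50 29 mark ang -1.886 cap [325.1 237.8] [0.5043 0.2073]
(array([0.50350107, 0.20661634, 0.11936131]), [array([ 0.4, -2. ]), array([-0. ,  0.1]), array([ 0.1, -0.4])])
33.85
```

View pics/zi2.png

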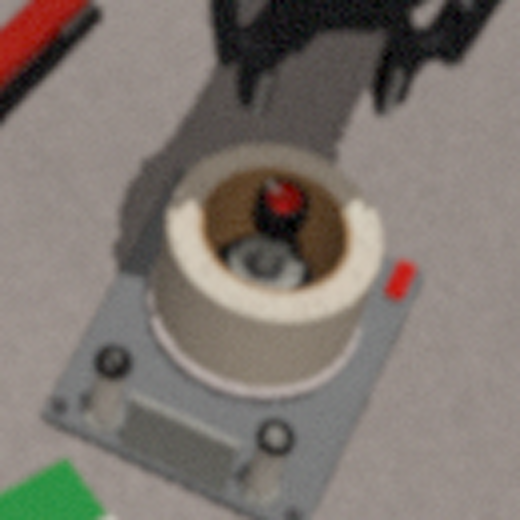

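```bash
python3 - <<'E'
import cv2,numpy as np
for n in("a_scene","d_scene","zb_scene","zd_scene","zi_scene"):
    im=cv2.imread(f"pics/{n}.png").astype(int);yy,xx=np.mgrid[:480,:640]
    near=np.hypot(xx-440,yy-270)<14
    m=near&(im[...,2]>100)&(im[...,2]-im[...,0]>45);print(n,m.sum(),xx[m].mean().round(1),yy[m].mean().round(1),yy[m].min(),yy[m].max())
E
```

```text
a_scene 61 440.7 268.7 265 272
d_scene 33 440.7 268.9 266 271
zb_scene 64 433.9 268.2 262 277
zd_scene 103 441.0 267.6 263 272
zi_scene 40 439.7 268.4 262 272
```

The cap's row in the scene view matches the start (268.4 against 268.7), so the knob is up. The roll is flat and centred, and the arm is clear.

```bash
python3 -c "
from workcell import manip
print(manip.hand_in());print(manip.read_state()['clock'])"
```

```text
the job is handed in; nothing more can be done
None
the job is handed in; nothing more can be done
```

I loaded the label roll on the unwinder and handed the job in at about 34 s of the 72 s. The hand-in gave no verdict.

**What I did**
- **Winding back:** I pressed the knob 6.7 mm and turned it back 1.38 rad. There the torque jumped to 1.1 N·m at the stop. I eased off and let it come up.
- **Placing the roll:** I gripped the white roll by its wall and lowered it until the wrist force showed it on the flange. I opened the jaws only slightly and rose straight up.
- **Gripping the core:** I turned the knob clockwise and felt for the torque rise. The shoes bit at about 1.6 rad. I tested on to about 2.3 rad, below the next click, then eased back and let go onto the 2.04 rad tooth, about one click past the bite.

**Last checks**
- **Roll position:** the scene camera put the roll within about 1 mm of the hub axis. The top camera's last fit was several mm off, but the arm partly blocked it, and it had agreed before the shoes were tightened. I checked flatness only by eye.
- **Knob held:** after release its mark moved back only about 0.1 rad, so the pawl holds it.
- **Knob up:** its cap sits at the same image row as at the start. A rough height estimate from two cameras read about 4 mm lower than the first one. I put this down to measurement error.
- **Clear of the unwinder:** wrist force was near zero and the arm was well above it.
- **Holding force:** I could only infer it from noisy torque readings: about 23 to 34 N in total, inside the 16 to 46 N range.

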